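# Clamp the swivel test stage at its index mark and load the top plate

### The arm

A 7-joint arm with a two-finger parallel gripper is mounted at the origin on the work surface. World frame = base frame: x ahead of the robot, y to its left, z up, the work surface at z = 0. Lengths are in m, angles in rad, forces in N, time in s.
With the tool pointing down it reaches from about 0.4 to 0.85 m from the base axis. Payload 4.5 kg.
Tool frame: the origin (TCP) lies midway between the tips of the shut fingers; the grasp point (between the pads) lies 19 mm behind it; z points along the fingers, y is the direction in which the jaws open and shut (so a half turn about z gives the same grasp; the last joint's range is limited). The gripper opens to 88 mm and grips with 3 to 60 N. Pads are 18 mm wide; open, the fingers measure 123 mm over their backs; the gripper's body (75 mm by 187 mm) begins 45 mm behind the grasp point.
Start: joints at [1.336, 0.689, -0.195, 1.565, 0.157, 0.902, -0.215], TCP at [0.166, -0.603, 0.211] pointing down, gripper open.
Joint ranges: [-3.01, 3.01], [-0.46, 2.08], [-1.47, 1.51], [0.13, 2.56], [-1, 4.14], [0.04, 2.09], [-2.66, 2.66]. Speed limits (rad/s): [2.57, 2.57, 3.14, 3.14, 3.14, 3.14, 3.14].

### API

Orientations are given as a unit quaternion [x, y, z, w].
In Python, from plant import get_state, snapshot, finish_job, find_in gives the robot as it stands.
- The arm moves only by the shell command python3 -m creep 'ROWS' [OPENING] [FORCE]. ROWS is JSON, one flat list of numbers, 6 for each row, row after row: the shift along the tool's x, y, z in mm, then the turn, a rotation vector about the tool's x, y, z in degrees. In form: [tx, ty, tz, wx, wy, wz, tx, ty, tz, wx, wy, wz, ...]. A call has 1 to 5 rows; each row shifts and turns the pose as measured when the row begins, along the tool's axes as they then stand; what a row does not reach is not made up. A row lasts 1/12 s, in which the tool goes at most 41.7 mm and 7.16 degrees, less where a joint would pass 70% of its speed; a pose out of reach is approached as far as the arm can. A call is refused whole if a number of a shift passes 41.7 or a number of a turn 7.16, either way. A call with a gripper value outside its range is refused whole. OPENING is the finger opening in mm, from 0 to 88.1, set as the call begins (- or left out, the last holds). The fingers move at their own pace and stop on an object; FORCE is the grip in N (left out, the last holds). Time passes only in rows, so rows that do not move let the fingers close. It gives the time, the measured TCP pose, the force and the opening at its end, in the units of the state.
- get_state(): the state, without advancing time (a new reading comes with each control period).
- snapshot(name): name is "side" or "top"; returns a dict with "color" (480x640x3 uint8, red, green, blue), "intrinsics" (3x3 intrinsics, pixels), "dist_coeffs" ([k1, k2, p1, p2, k3] as OpenCV has them; the pictures are not rectified), "extrinsics" (4x4, takes a point from world to camera coordinates). Camera axes: x right, y down, z forward; pixel columns grow to the right and rows downward; lengths in m; the calibration is good to about 2 mm. A picture is of the moment at which its call begins. There is no depth.
- finish_job(): hands the job in, once; it reports no verdict.
Trained networks look in the newest picture that a camera, given by its name, has taken for a name from the list of things; names that differ only in an ending like _2 or _b are one class to them, and where a whole thing is asked for, a point or a joint stands for the part that bears it (a point fixed in the world has none). Each returns a list of dicts, best first, with "score" (0 to 1); they miss things now and then, are a little off and sometimes report something else, mostly with a low value. They report only what shows in the picture. A call takes as long as a camera call. They do not tell look-alikes from the thing itself.
- find_in(thing, camera): "xy" ([column, row] in pixels, amid what is visible of it).
The state is a dict: "clock": time; "q": joint angles; "qd": joint speeds; "joint_torque": joint torques, N m; "tool_pos": TCP position; "eef_rot": TCP orientation; "contact_force": force on the tool from outside, world axes, zero at the start; "moment": the same for the moment, N m; "opening": opening from 0.0 (shut) to 1.0 (fully open).
Only numpy, scipy, OpenCV 4.12 (cv2) and the standard library are available. Lean on these libraries where they do the work, as an engineer would, in place of code of your own. Each camera call takes 0.05 s, during which the arm holds its last target.

### The job

Loosen the black T-knob on the swivel stage, swing the stage by its tail grip until its centre line points at the index tab on the stack stand, and tighten the knob again. Then slide only the top plate off the stack, straight across without lifting it, onto the clamped stage, lying square and up against its end stop. Leave the other plates and the bottle, jar, bin and screwdriver where they are, and let go of everything.

Things in the scene. Friction and masses are not known exactly. Their poses are not given: they have to be found in the camera images.
- base: Fixed base of the swivel stage: a dark 150 mm square foot, a column and a round plate (170 mm across, top at 60 mm) with a ring of degree ticks. Origin on the vertical swivel axis, at table height; z up. The ticks are not needed for this job.
- head (a joint): Angle of the swivel head about the vertical axis, rad, counter-clockwise seen from above; 0 when the stage points along the base's +x. Limits -0.7 and 1.75. While the knob is tight a friction clamp holds the head (it slips only above some 8 N at the tail grip); once loose it turns with about 0.15 N m (some 2 N at the tail grip) and stays where it is left.
- stage_mark (a point): Centre of the outer end of the stage's top face, 160 mm from the swivel axis and 78 mm above the table; it turns with the head. x points outward along the black centre line of the stage, y to its left, z up. The aluminium stage is 50 mm wide and lies from x = -85 mm to 0 in this frame; an end stop 8 mm high crosses its inner end from x = -85 to -79 mm. The tail arm points the opposite way from the axis.
- tail_grip (a point): Grip point on the black upright fin at the end of the tail arm, 115 mm from the swivel axis opposite the stage, 108 mm above the table. The fin is 16 mm thick (along this frame's y, the direction of swing), 24 mm along x and rises from 74 to 124 mm above the table; the arm below it is 26 mm wide.
- knob (a joint): Angle of the clamp knob, rad; 0 = tight, at its stop; it grows as the knob is turned counter-clockwise seen from above, to its other stop at 1.4. Clamping ends at 0.7; the knob turns with about 0.1 to 0.25 N m and stays where it is left. It counts as loose beyond 1.0 and as tight below 0.25.
- knob_grip (a point): Grip point of the black T-knob, on the swivel axis, 123 mm above the table. The T-bar is 50 mm long along this frame's x, 14 mm thick along its y, and spans heights 105 to 135 mm; a thin stem (22 mm) and a round steel clamp plate (112 mm across, top at about 93 mm) lie below it. The frame turns with the knob and not with the stage.
- dock: Fixed stack stand. Its origin lies on the swivel axis at table height, its x axis points from the axis along the middle of the stand. The stand is an aluminium block 50 mm wide from x = 170 to 266 mm, top at 50 mm, carrying the stack. Its black index tab is at point index_mark. The stage is at the mark when its centre line lies along this x axis: its end then faces the block across a 10 mm gap.
- index_mark (a point): Index tab: a black upright blade 6 mm wide on the inner face of the stack stand, on its centre line; this point is the top of its inner edge, 164 mm from the swivel axis and 76 mm high.
- plate_top: Topmost of four equal white plates, 80 x 56 x 10 mm, 60 g (may vary by a third); long side (x) roughly along the stand's x axis; origin at the centre of its underside, at first 80 mm above the table, 2 mm above the level of the stage. The plate overhangs stand and stage by 3 mm at each long side, so it can be pinched across its 56 mm width. Home on the stage (touching the end stop) its centre is at x = -39 mm in the frame of stage_mark.
- plate_third: White plate just below the top one, same size, underside 70 mm above the table. Leave it.
- plate_mid: White plate below that, underside 60 mm above the table. Leave it.
- plate_low: Lowest white plate, on the stand, underside 50 mm above the table. Leave it.
- bottle: Bystander: white plastic bottle, 50 mm diameter, 120 mm tall, standing; origin at the centre of its foot.
- jar: Bystander: amber jar with black lid, 56 mm diameter, 70 mm tall, standing; origin at the centre of its foot.
- bin: Bystander: open grey parts bin, 110 x 70 x 45 mm, beside the stack stand; origin at the centre of its underside.
- screwdriver: Bystander: screwdriver lying on the table on the other side of the stand, roughly along its x axis.
Things that resemble listed ones, but are neither listed nor needed, are in the scene too. Leave any blue, brown or turquoise look-alike of the plate_top alone.

How it is judged:
On the way, in this order (a step that is already met when the one before it is completed fails the run):
1. the knob is loosened (beyond 1.0 rad) (value of joint knob above 1 rad), for 0.1 s.
2. the stage points at the index tab, within 0.05 rad (angle between the x axis of stage_mark and the x axis of dock, either way round below 0.05 rad), for 0.2 s.
3. the knob is tight again (below 0.25 rad) with the stage still on its mark (value of joint knob below 0.25 rad and angle between the x axis of stage_mark and the x axis of dock, either way round below 0.05 rad), for 0.2 s.
At the end, for the whole second after the job is handed in: The stage points at the index tab within 0.05 rad with the knob tight (below 0.25 rad) and at rest; the top plate lies flat and at rest on the stage, within 12 mm of touching the end stop, within 10 mm of the stage's centre line and within 0.12 rad of square to it (all of step 3 and x of plate_top in the frame of stage_mark between -0.046 and -0.027 m and y of plate_top in the frame of stage_mark between -0.01 and 0.01 m and z of plate_top in the frame of stage_mark between -0.004 and 0.004 m and angle between the x axis of plate_top and the x axis of stage_mark, either way round below 0.12 rad and angle between plate_top's own z axis and vertical below 0.05 rad and linear speed of plate_top below 0.01 m/s and velocity of joint head between -0.02 and 0.02 rad/s).
It fails at once if the top plate is lifted (more than 15 mm above its start) (z of plate_top in the frame of dock above 0.095 m).
It fails at once if a plate below the top one is shifted more than 10 mm (distance of any of plate_low, plate_mid, plate_third from where it was at the start of the episode above 0.01 m).
It fails at once if the bottle, jar, bin or screwdriver is moved more than 25 mm or the bottle or jar is tipped (distance of any of bottle, jar, bin, screwdriver from where it was at the start of the episode above 0.025 m or angle between any of bottle, jar's own z axis and vertical above 0.5 rad).
It also fails if it takes over 70 s, if anything falls off the work surface, if the arm or the gripper's body presses on something with over 40 N, if the wrist force passes 120 N, or if a joint passes its speed limit or range.

## Working session

There is one attempt and no reset: what is moved stays moved. The work goes in short steps, Python scripts to look and compute and a shell command to move; the robot and the scene stay as the last step left them, time stands still between calls to the robot, and variables do not carry over. Pictures are saved under pics/ and viewed, and the job is handed in when it is done.

```bash
ls; mkdir -p pics
python3 - <<'E'
from plant import *
import cv2
s=get_state();print({k:s[k] for k in('clock','tool_pos','eef_rot','contact_force','opening')})
for c in('top','side'):
    p=snapshot(c);cv2.imwrite(f'pics/{c}0.png',p['color'][:,:,::-1])
    print(c,p['intrinsics'],p['dist_coeffs'],p['extrinsics'])
    for n in('base','stage_mark','tail_grip','knob_grip','dock','index_mark','plate_top','plate_third','bottle','jar','bin','screwdriver'):
        try: print(n,[( [round(v) for v in d['xy']],round(d['score'],2)) for d in find_in(n,c)])
        except Exception as e: print(n,e)
E
```

```text
pics
{'clock': 0.0, 'tool_pos': array([ 0.16575896, -0.60189583,  0.2101044 ]), 'eef_rot': array([ 9.90972920e-01,  1.34058889e-01, -1.96518046e-04, -9.20318734e-04]), 'contact_force': array([ 0.08497917, -0.71405377,  0.73658547]), 'opening': 1.0014215335490122}
top [[515.48661507   0.         322.11033288]
 [  0.         515.48661507 238.21080374]
 [  0.           0.           1.        ]] [-0.14181105  0.          0.          0.          0.        ] [[ 0.02995165 -0.99950528 -0.00959635  0.01005494]
 [-0.98803459 -0.02815199 -0.15164139  0.58649427]
 [ 0.15129621  0.01402343 -0.98838899  0.91897536]
 [ 0.          0.          0.          1.        ]]
base [([386, 276], 0.87)]
stage_mark [([372, 319], 0.73), ([322, 172], 0.28)]
tail_grip [([376, 317], 0.98)]
knob_grip [([394, 271], 0.56)]
dock [([322, 248], 0.92), ([289, 247], 0.44)]
index_mark [([323, 249], 0.57)]
plate_top [([278, 225], 0.91), ([246, 168], 0.89), ([189, 208], 0.78), ([164, 285], 0.68)]
plate_third [([280, 304], 0.62), ([374, 318], 0.47)]
bottle [([435, 171], 0.86)]
jar [([439, 377], 0.91)]
bin [([320, 171], 0.56)
[... 265 characters left out ...]
0.05843069  0.59834514 -0.7991051   0.10605081]
 [ 0.10382548 -0.79248938 -0.60098323  0.9992576 ]
 [ 0.          0.          0.          1.        ]]
base [([339, 227], 0.98)]
stage_mark [([364, 228], 0.76)]
tail_grip [([362, 229], 0.65), ([338, 199], 0.63), ([250, 198], 0.51)]
knob_grip [([340, 200], 0.81), ([274, 298], 0.27)]
dock [([293, 312], 0.8)]
index_mark [([291, 310], 0.9), ([340, 200], 0.57)]
plate_top [([341, 424], 0.98), ([283, 278], 0.97), ([235, 398], 0.56), ([203, 338], 0.55), ([294, 294], 0.22)]
plate_third [([277, 299], 0.75)]
bottle [([249, 198], 0.68)]
jar [([431, 210], 0.92)]
bin [([227, 272], 0.79), ([340, 199], 0.65)]
screwdriver [([364, 318], 0.97), ([251, 198], 0.4)]
```

View pics/top0.png

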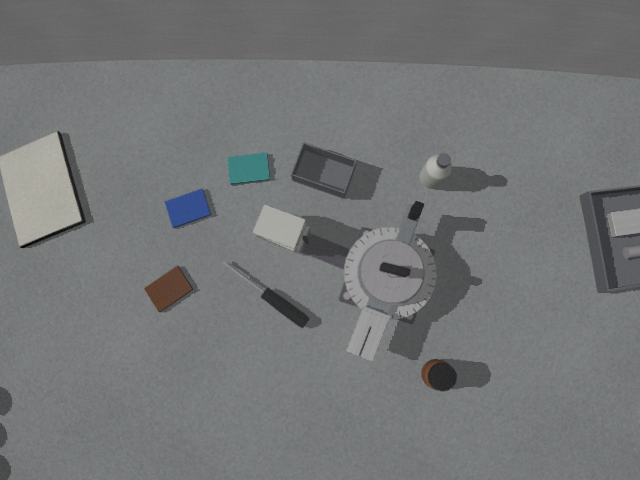

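View pics/side0.png

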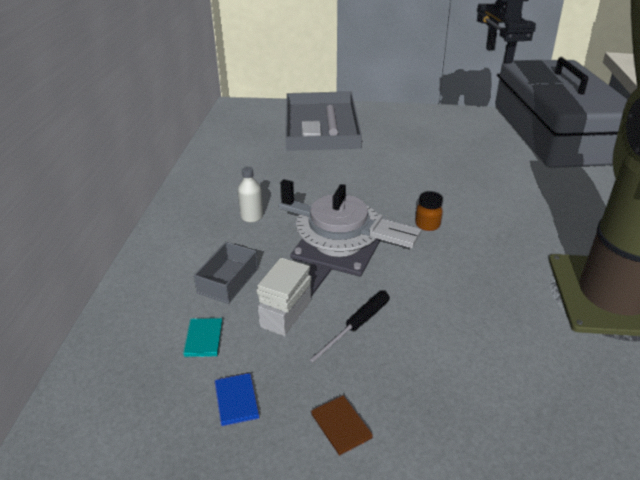

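The top view shows the knob at (395,269), the stage end at about (368,343), the tail fin at (416,211) and the white stack at (280,228). The bin is at (323,171), the bottle at (436,170) and the jar at (439,375). I'll zoom in next.

```bash
cat > h.py <<'E'
import numpy as np, cv2
from plant import *
from scipy.spatial.transform import Rotation as R
def ray(p,uv,z):
    K=np.array(p['intrinsics']);D=np.array(p['dist_coeffs']);E=np.array(p['extrinsics'])
    n=cv2.undistortPoints(np.array(uv,float).reshape(-1,1,2),K,D).reshape(-1,2)
    d=np.c_[n,np.ones(len(n))]@E[:3,:3]; c=-E[:3,:3].T@E[:3,3]
    t=(z-c[2])/d[:,2]; return c+t[:,None]*d
def proj(p,X):
    E=np.array(p['extrinsics'])
    return cv2.projectPoints(np.array(X,float).reshape(-1,1,3),cv2.Rodrigues(E[:3,:3])[0],E[:3,3],np.array(p['intrinsics']),np.array(p['dist_coeffs']))[0].reshape(-1,2)
def crop(p,name,x0,y0,w,h,f):
    im=p['color'][y0:y0+h,x0:x0+w,::-1]
    cv2.imwrite(f'pics/{name}.png',cv2.resize(im,None,fx=f,fy=f,interpolation=cv2.INTER_CUBIC))
E
python3 - <<'E'
from h import *
p=snapshot('top');crop(p,'t1',240,190,200,150,4);crop(p,'t1b',330,230,120,140,4)
p=snapshot('side');crop(p,'s1',240,170,200,150,4)
E
```

```text
(no output)
```

View pics/t1.png

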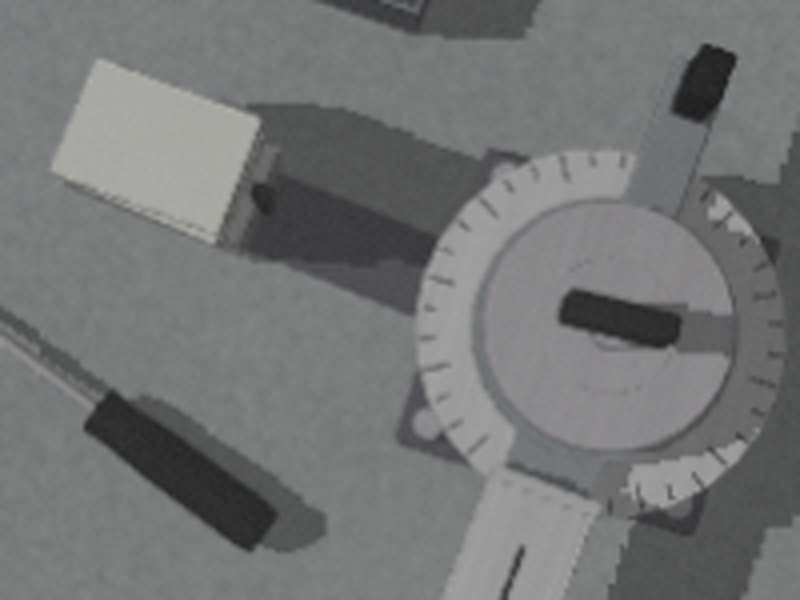

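View pics/t1b.png

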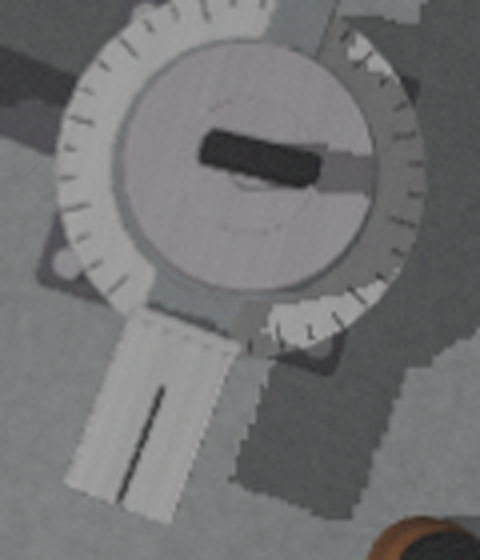

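View pics/s1.png

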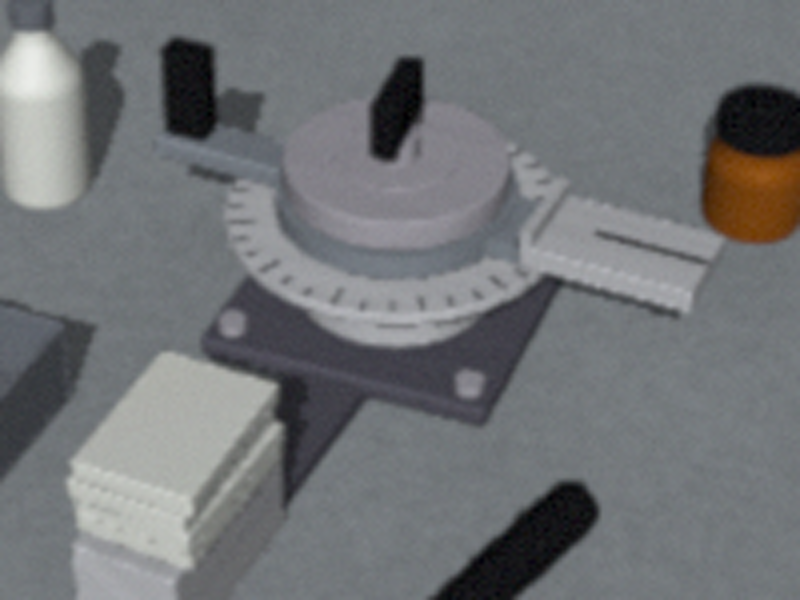

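Run:
```python
from h import *
p=snapshot('top')
E=np.array(p['extrinsics']);print('cam',-E[:3,:3].T@E[:3,3])
f=lambda a,o:(np.array(a,float)+.5)/4-.5+np.array(o)
A=(240,190);B=(330,230)
def sh(n,a,o,z):
    X=ray(p,f(a,o),z);print(n,X[:,:2].round(4).tolist(), X[:,:2].mean(0).round(4));return X
pl=sh('plate',[(98,58),(262,122),(216,245),(50,170)],A,.09)
print('len',np.linalg.norm(np.diff(pl[[0,1,2,3,0]],axis=0),axis=1), 'angs',[np.degrees(np.arctan2(*(pl[i]-pl[j])[[1,0]])) for i,j in((0,1),(3,2))])
kn=sh('knob ends',[(563,308),(680,328)],A,.133)
sh('disc lr',[(485,326),(738,326)],A,.093);sh('disc tb',[(610,200),(610,452)],A,.093)
sh('tab',[(262,197)],A,.076)
fin=sh('fin top ',[(722,48),(690,100)],A,.124)
st=sh('stage out',[(65,482),(168,525)],B,.078)
si=sh('stage cl',[(120,500),(163,387)],B,.078)
for n,px,z in(('bottle',(436,170),.06),('jar',(439,375),.035),('bin',(323,171),.02)): print(n,ray(p,[px],z).round(3))
```

```text
cam [0.44013798 0.01367376 0.99733842]
plate [[0.6383, 0.1331], [0.6109, 0.0579], [0.5548, 0.0764], [0.5865, 0.1522]] [0.5976 0.1049]
len [0.07994213 0.05905528 0.08209301 0.05521614] angs [np.float64(69.9927207673431), np.float64(67.33142621306621)]
knob ends [[0.5268, -0.0736], [0.5197, -0.1232]] [ 0.5233 -0.0984]
disc lr [[0.522, -0.0434], [0.5249, -0.1553]] [ 0.5235 -0.0993]
disc tb [[0.5796, -0.0979], [0.4682, -0.0992]] [ 0.5239 -0.0986]
tab [[0.5791, 0.0574]] [0.5791 0.0574]
fin top  [[0.6431, -0.1425], [0.6196, -0.1285]] [ 0.6313 -0.1355]
stage out [[0.3832, -0.021], [0.3656, -0.0667]] [ 0.3744 -0.0438]
stage cl [[0.376, -0.0454], [0.4258, -0.0632]] [ 0.4009 -0.0543]
bottle [[ 0.72  -0.185  0.06 ]]
jar [[ 0.339 -0.196  0.035]]
bin [[0.723 0.03  0.02 ]]
```

```bash
cat >> h.py <<'E'
def plan(x,y,z,jaw,maxmm=40,maxdeg=7,n=None):
    """how far to go to pose (tool down, tool-y yaw=jaw deg): print per-row tool-frame amounts"""
    s=get_state();P=np.array(s['tool_pos']);Q=R.from_quat(s['eef_rot'])
    c,sn=np.cos(np.radians(jaw)),np.sin(np.radians(jaw))
    T=R.from_matrix(np.array([[-sn,c,0],[c,sn,0],[0,0,-1]]).T@np.eye(3) if 0 else np.column_stack([[-sn,c,0],[c,sn,0],[0,0,-1]]))
    d=np.array([x,y,z])-P; rv=(Q.inv()*T).as_rotvec(degrees=True)
    yy=Q.as_matrix()[:,1]; print('t',round(s['clock'],2),'pos',P.round(4),'jaw',np.degrees(np.arctan2(yy[1],yy[0])).round(1),'F',np.round(s['contact_force'],1),'M',np.round(s['moment'],2),'open',round(88.1*s['opening'],1),'q7',np.round(s['q'][6],2))
    k=n or max(1,int(np.ceil(max(np.linalg.norm(d)*1e3/maxmm,np.linalg.norm(rv)/maxdeg))))
    print('d mm',(d*1e3).round(1),'rv',rv.round(1),'rows',k)
    for i in range(k):
        Qi=Q*R.from_rotvec(rv*i/k,degrees=True)
        print([*(Qi.inv().apply(d)/k*1e3).round(1).tolist(),*(rv/k).round(1).tolist()])
E
python3 - <<'E'
from h import *
p=snapshot('side');print(ray(p,[(560,163),(500,118),(625,165)],0).round(3).tolist(),ray(p,[(500,60)],.15).round(3).tolist())
plan(.5236,-.0988,.20,-8.1)
E
```

```text
[[-0.018, -0.5, 0.0], [0.097, -0.759, 0.0], [-0.191, -0.511, 0.0]] [[0.11, -0.834, 0.15]]
t 1.5 pos [ 0.166  -0.6026  0.211 ] jaw -74.6 F [ 0.1 -0.3  0.2] M [ 0.02 -0.01  0.05] open 88.2 q7 -0.22
d mm [357.6 503.8 -11. ] rv [  0.    0.  -66.5] rows 16
[29.9, -24.4, 0.7, 0.0, 0.0, -4.2]
[31.6, -22.2, 0.7, 0.0, 0.0, -4.2]
[33.1, -19.8, 0.7, 0.0, 0.0, -4.2]
[34.5, -17.4, 0.7, 0.0, 0.0, -4.2]
[35.6, -14.8, 0.7, 0.0, 0.0, -4.2]
[36.6, -12.2, 0.7, 0.0, 0.0, -4.2]
[37.4, -9.5, 0.7, 0.0, 0.0, -4.2]
[38.0, -6.8, 0.7, 0.0, 0.0, -4.2]
[38.4, -4.0, 0.7, 0.0, 0.0, -4.2]
[38.6, -1.2, 0.7, 0.0, 0.0, -4.2]
[38.6, 1.6, 0.7, 0.0, 0.0, -4.2]
[38.4, 4.4, 0.7, 0.0, 0.0, -4.2]
[37.9, 7.1, 0.7, 0.0, 0.0, -4.2]
[37.3, 9.9, 0.7, 0.0, 0.0, -4.2]
[36.5, 12.5, 0.7, 0.0, 0.0, -4.2]
[35.5, 15.2, 0.7, 0.0, 0.0, -4.2]
```

```bash
python3 -m creep '[30,-24,0,0,0,-4.2,32,-22,0,0,0,-4.2,33,-20,0,0,0,-4.2,34,-17,0,0,0,-4.2,36,-15,0,0,0,-4.2]' 60 20; python3 -c "
from h import *
plan(.5236,-.0988,.20,-8.1)"
```

```text
clock: 1.92
tool_pos: [0.273, -0.4505, 0.2093]
eef_rot: [0.951, 0.31, -0.003, 0.004]
contact_force: [1.7, 0.6, -0.2]
opening: 0.683
t 1.92 pos [ 0.273  -0.4505  0.2093] jaw -53.9 F [ 1.7  0.6 -0.2] M [ 0.01 -0.02  0.06] open 60.2 q7 -0.25
d mm [250.6 351.7  -9.3] rv [  0.1   0.6 -45.8] rows 11
[37.2, -12.4, 0.4, 0.0, 0.1, -4.2]
[38.1, -9.7, 0.5, 0.0, 0.1, -4.2]
[38.7, -6.9, 0.5, 0.0, 0.1, -4.2]
[39.1, -4.1, 0.6, 0.0, 0.1, -4.2]
[39.2, -1.2, 0.6, 0.0, 0.1, -4.2]
[39.2, 1.6, 0.6, 0.0, 0.1, -4.2]
[39.0, 4.5, 0.7, 0.0, 0.1, -4.2]
[38.6, 7.3, 0.7, 0.0, 0.1, -4.2]
[37.9, 10.1, 0.7, 0.0, 0.1, -4.2]
[37.1, 12.8, 0.8, 0.0, 0.1, -4.2]
[36.1, 15.5, 0.8, 0.0, 0.1, -4.2]
```

```bash
python3 -m creep '[37,-12,0,0,0,-4.2,38,-10,0,0,0,-4.2,39,-7,0,0,0,-4.2,39,-4,0,0,0,-4.2,39,-1,0,0,0,-4.2]' >/dev/null;  python3 -m creep '[39,2,0,0,0,-4.2,39,4,0,0,0,-4.2,39,7,0,0,0,-4.2,38,10,0,0,0,-4.2,37,13,0,0,0,-4.2]'; python3 -c "
from h import *
plan(.5236,-.0988,.20,-8.1)"
```

```text
clock: 2.75
tool_pos: [0.5041, -0.1117, 0.2076]
eef_rot: [0.766, 0.643, -0.004, 0.006]
contact_force: [0.3, -0.3, 0.2]
opening: 0.679
t 2.75 pos [ 0.5041 -0.1117  0.2076] jaw -10.0 F [ 0.3 -0.3  0.2] M [-0.06 -0.14 -0.03] open 59.8 q7 -0.44
d mm [19.5 12.9 -7.6] rv [ 0.2  0.8 -1.9] rows 1
[16.2, 17.0, 7.5, 0.2, 0.8, -1.9]
```

```bash
python3 -m creep '[16,17,8,0.2,0.8,-1.9,0,0,20,0,0,0,0,0,0,0,0,0]' >/dev/null
python3 - <<'E'
from h import *
plan(.5236,-.0988,.106,-8.1,25)
p=snapshot('side');crop(p,'s2',240,120,200,150,4)
E
```

```text
t 3.0 pos [ 0.5318 -0.0852  0.1807] jaw -6.8 F [-1.2 -0.6  0. ] M [-0.14 -0.01 -0.  ] open 60.0 q7 -0.45
d mm [ -8.2 -13.6 -74.7] rv [ 0.6 -0.5  1.3] rows 4
[-3.8, -1.8, 18.6, 0.1, -0.1, 0.3]
[-3.8, -1.8, 18.6, 0.1, -0.1, 0.3]
[-3.7, -1.7, 18.7, 0.1, -0.1, 0.3]
[-3.7, -1.6, 18.7, 0.1, -0.1, 0.3]
```

View pics/s2.png

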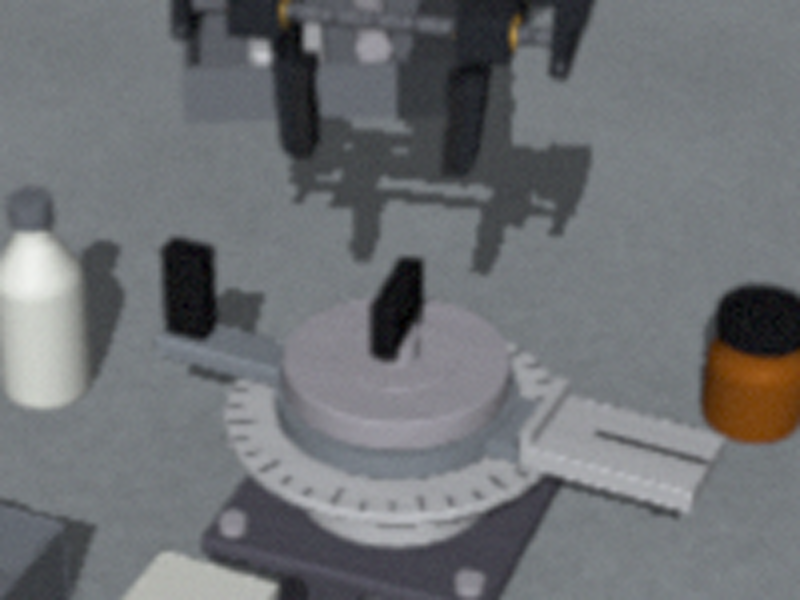

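The side view shows the fingers high above the T-knob (about 397,305 in the crop), straddling it with nothing in the way. Going down.

```bash
python3 -m creep '[-6,-3,18,0,0,0.5,-5,-3,18,0,0,0.5,-3,-2,15,0,0,0,0,0,0,0,0,0]' >/dev/null
python3 - <<'E'
from h import *
plan(.5236,-.0988,.106,-8.1,10)
E
```

```text
t 3.38 pos [ 0.5256 -0.1017  0.1338] jaw -8.2 F [-0.  -0.3 -1.2] M [-0.03 -0.02 -0.06] open 59.9 q7 -0.49
d mm [ -2.    2.9 -27.8] rv [ 1.1 -0.4 -0.1] rows 3
[0.8, -1.0, 9.3, 0.4, -0.1, -0.0]
[0.8, -0.9, 9.3, 0.4, -0.1, -0.0]
[0.8, -0.8, 9.3, 0.4, -0.1, -0.0]
```

```bash
python3 -m creep '[1,-1,10,0.4,0,0,1,-1,9,0.4,0,0,0,0,6,0,0,0,0,0,0,0,0,0]' >/dev/null
python3 - <<'E'
from h import *
plan(.5236,-.0988,.106,-8.1,10)
E
python3 -m creep '[0,0,0,0,0,0,0,0,0,0,0,0,0,0,0,0,0,0,0,0,0,0,0,0,0,0,0,0,0,0]' 0 25
python3 - <<'E'
from h import *
plan(.5236,-.0988,.106,-8.1,10)
E
```

```text
t 3.72 pos [ 0.5255 -0.1018  0.1102] jaw -8.5 F [-0.3  0.1 -0.3] M [-0.09 -0.06 -0.02] open 59.8 q7 -0.52
d mm [-1.9  3.  -4.2] rv [ 0.5 -0.3 -0.4] rows 1
[2.6, -2.4, 4.1, 0.5, -0.3, -0.4]
clock: 4.13
tool_pos: [0.5269, -0.1012, 0.1114]
eef_rot: [0.757, 0.653, 0.006, 0.002]
contact_force: [0.1, -0.6, -0.5]
opening: 0.329
t 4.13 pos [ 0.5269 -0.1012  0.1114] jaw -8.4 F [ 0.1 -0.6 -0.5] M [-0.06 -0.04  0.  ] open 29.0 q7 -0.52
d mm [-3.3  2.4 -5.4] rv [ 0.6 -0.3 -0.3] rows 1
[1.9, -3.7, 5.4, 0.6, -0.3, -0.3]
```

```bash
python3 -m creep '[2,-4,5,0.6,0,0,0,0,0,0,0,0,0,0,0,0,0,0]' >/dev/null; python3 -m creep '[0,0,0,0,0,0,0,0,0,0,0,0,0,0,0,0,0,0]'
python3 - <<'E'
from h import *
plan(.5236,-.0988,.106,-8.1,10)
E
```

```text
clock: 4.63
tool_pos: [0.5244, -0.0981, 0.1081]
eef_rot: [0.757, 0.653, 0.003, -0.0]
contact_force: [-0.1, -0.8, -0.1]
opening: 0.007
t 4.63 pos [ 0.5244 -0.0981  0.1081] jaw -8.4 F [-0.1 -0.8 -0.1] M [-0.05 -0.02  0.02] open 0.6 q7 -0.52
d mm [-0.8 -0.7 -2.1] rv [ 0.2 -0.3 -0.3] rows 1
[-0.8, -0.7, 2.1, 0.2, -0.3, -0.3]
```

The gripper shut to 0.6 mm, so it caught nothing. I'll look before doing anything else.

Run:
```python
from h import *
p=snapshot('side');crop(p,'s3',240,120,200,150,4);
s=get_state();M=R.from_quat(s['eef_rot']);print(M.as_matrix().round(3));print(proj(p,[s['tool_pos'],[.5236,-.0988,.123]]))
p=snapshot('top');crop(p,'t3',300,170,200,150,4);print(proj(p,[s['tool_pos'],[.5236,-.0988,.123]]))
```

```text
[[ 0.147  0.989  0.004]
 [ 0.989 -0.147  0.005]
 [ 0.005  0.003 -1.   ]]
[[338.31315439 201.39316414]
 [338.7970613  194.66029124]]
[[392.99775041 269.86151913]
 [394.49246107 269.49142279]]
```

View pics/s3.png

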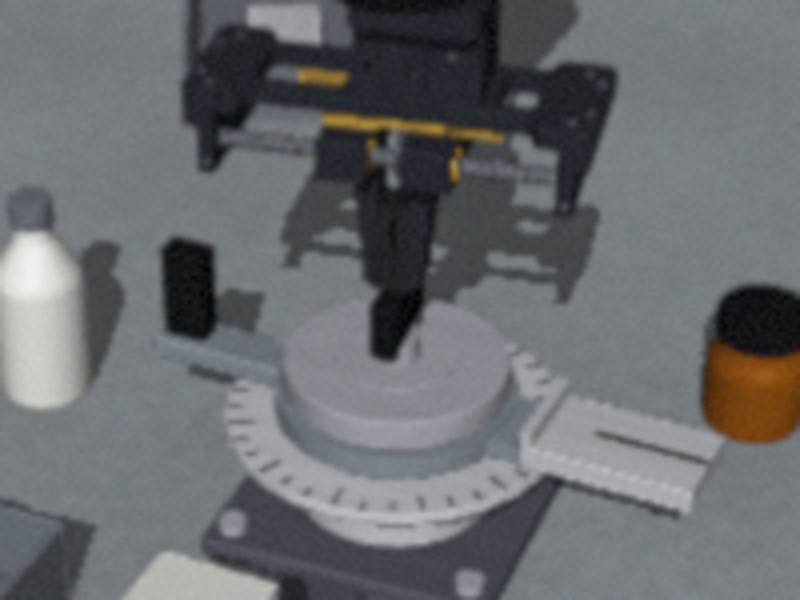

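View pics/t3.png

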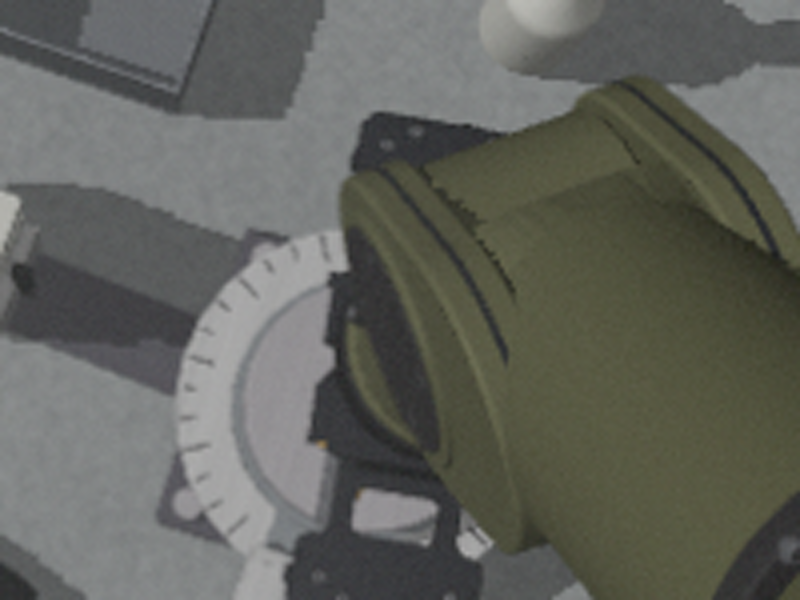

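Run:
```python
from h import *
p=snapshot('side');crop(p,'s4',300,150,80,60,10)
f=lambda a:(np.array(a,float)+.5)/4-.5+np.array((240,120))
print('s2 pred',(proj(p,[[.5318,-.0852,.1807]])-(240,120)+.5)*4-.5)
print('s3 pred z',[(z,((proj(p,[[.5244,-.0981,z]])-(240,120)+.5)*4-.5).round(0)) for z in(.108,.12,.13,.135,.14)])
for x in (.5236,): print('knob',[((proj(p,[[x,-.0988+dy,z]])-(240,120)+.5)*4-.5).round(0) for dy in(-.025,.025) for z in(.105,.135)])
p=snapshot('top')
s=get_state();Q=R.from_quat(s['eef_rot'])
print(s['q'], Q.as_matrix().round(3))
```

```text
s2 pred [[377.76116377 208.82545445]]
s3 pred z [(0.108, array([[395., 327.]])), (0.12, array([[395., 306.]])), (0.13, array([[395., 288.]])), (0.135, array([[395., 279.]])), (0.14, array([[395., 271.]]))]
knob [array([[400., 304.]]), array([[401., 252.]]), array([[392., 361.]]), array([[393., 307.]])]
[ 0.32843287  0.74406472 -0.37525353  1.9325003   0.4840457   0.55010654
 -0.52127633] [[ 0.147  0.989  0.004]
 [ 0.989 -0.147  0.005]
 [ 0.005  0.003 -1.   ]]
```

View pics/s4.png

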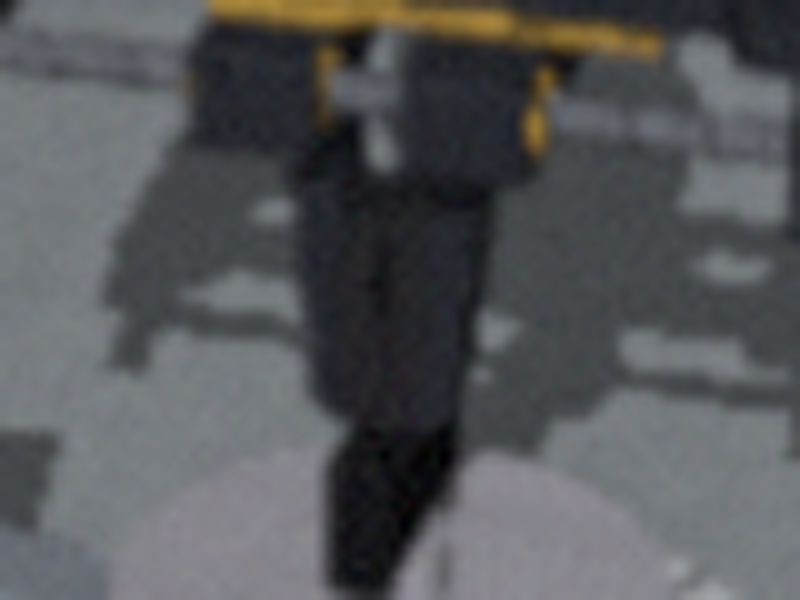

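Run:
```python
from h import *
p=snapshot('side')
print(proj(p,[[.166,-.602,.2105],[.166,-.602,.2355],[.166,-.637,.2105]]))
im=cv2.imread('pics/side0.png');cv2.imwrite('pics/s5.png',cv2.resize(im[0:100,450:570],None,fx=6,fy=6,interpolation=cv2.INTER_CUBIC))
```

```text
[[496.34193547  66.37070888]
 [497.93499182  56.74034159]
 [494.25570245  61.7010499 ]]
```

View pics/s5.png

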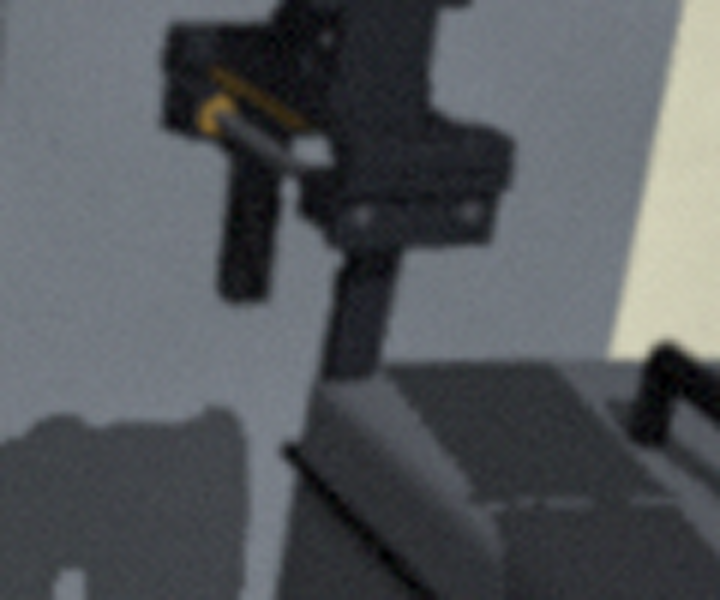

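The side view shows the fingertips about 25 mm higher than the reported TCP, both here and at the start pose. So they shut just above the T-bar. I'll open and go down in small steps, watching the force.

```bash
python3 -m creep '[0,0,0,0,0,0,0,0,0,0,0,0,0,0,0,0,0,0,0,0,0,0,0,0,0,0,0,0,0,0]' 50 >/dev/null; python3 -m creep '[0,0,0,0,0,0,0,0,6,0,0,0,0,0,0,0,0,0]';python3 -m creep '[0,0,6,0,0,0,0,0,0,0,0,0]';python3 - <<'E'
from h import *
plan(.5236,-.0988,.09,-8.1,10)
p=snapshot('side');crop(p,'s6',300,150,80,60,10)
E
```

```text
clock: 5.55
tool_pos: [0.5241, -0.0982, 0.1012]
eef_rot: [0.757, 0.653, 0.003, -0.001]
contact_force: [0.6, 0.1, -0.0]
opening: 0.561
clock: 5.72
tool_pos: [0.524, -0.0982, 0.0944]
eef_rot: [0.757, 0.653, 0.003, -0.001]
contact_force: [0.3, -0.7, 0.1]
opening: 0.568
t 5.72 pos [ 0.524  -0.0982  0.0944] jaw -8.4 F [ 0.3 -0.7  0.1] M [-0.07 -0.06 -0.01] open 50.0 q7 -0.53
d mm [-0.4 -0.6 -4.4] rv [ 0.1 -0.3 -0.3] rows 1
[-0.7, -0.3, 4.4, 0.1, -0.3, -0.3]
```

View pics/s6.png

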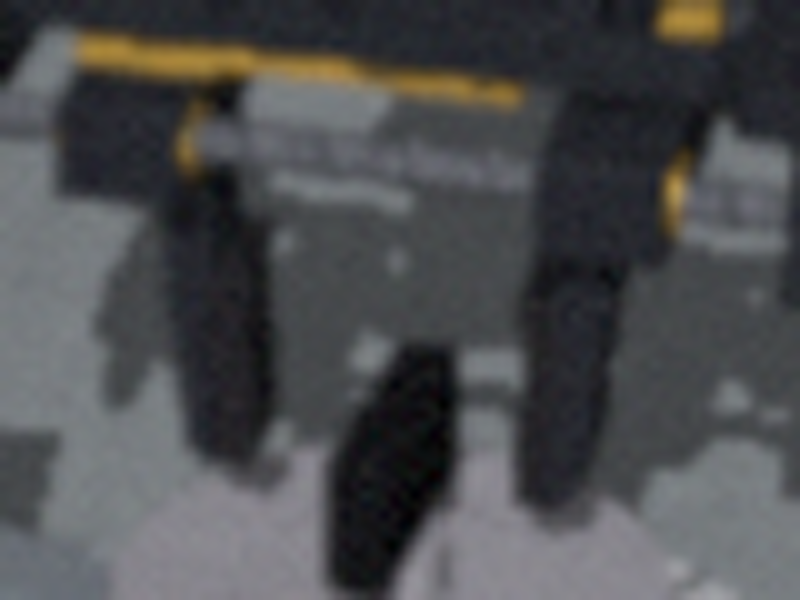

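The fingers now straddle the T-bar (the bar is at 330-455, the fingertips at rows 460-510 of the crop) with no contact force, which confirms the 22-25 mm offset. Down another 9 mm, then close.

```bash
python3 -m creep '[0,0,5,0,0,0,0,0,4,0,0,0,0,0,0,0,0,0]';python3 -m creep '[0,0,0,0,0,0,0,0,0,0,0,0,0,0,0,0,0,0,0,0,0,0,0,0,0,0,0,0,0,0]' 0 25; python3 -m creep '[0,0,0,0,0,0,0,0,0,0,0,0]'
python3 - <<'E'
from h import *
plan(.5236,-.0988,.084,-8.1,10)
p=snapshot('side');crop(p,'s7',300,150,80,60,10)
E
```

```text
clock: 6.02
tool_pos: [0.5245, -0.0981, 0.0849]
eef_rot: [0.757, 0.653, 0.003, -0.001]
contact_force: [-0.2, -0.4, 0.6]
opening: 0.57
clock: 6.43
tool_pos: [0.5245, -0.098, 0.0847]
eef_rot: [0.757, 0.653, 0.003, -0.001]
contact_force: [0.5, -0.2, -0.2]
opening: 0.213
clock: 6.6
tool_pos: [0.5241, -0.0979, 0.0848]
eef_rot: [0.757, 0.653, 0.003, -0.001]
contact_force: [0.7, -0.3, -0.5]
opening: 0.158
t 6.6 pos [ 0.5241 -0.0979  0.0848] jaw -8.5 F [ 0.7 -0.3 -0.5] M [-0.18 -0.07  0.03] open 13.9 q7 -0.55
d mm [-0.5 -0.9 -0.8] rv [ 0.1 -0.3 -0.4] rows 1
[-1.0, -0.4, 0.8, 0.1, -0.3, -0.4]
```

View pics/s7.png

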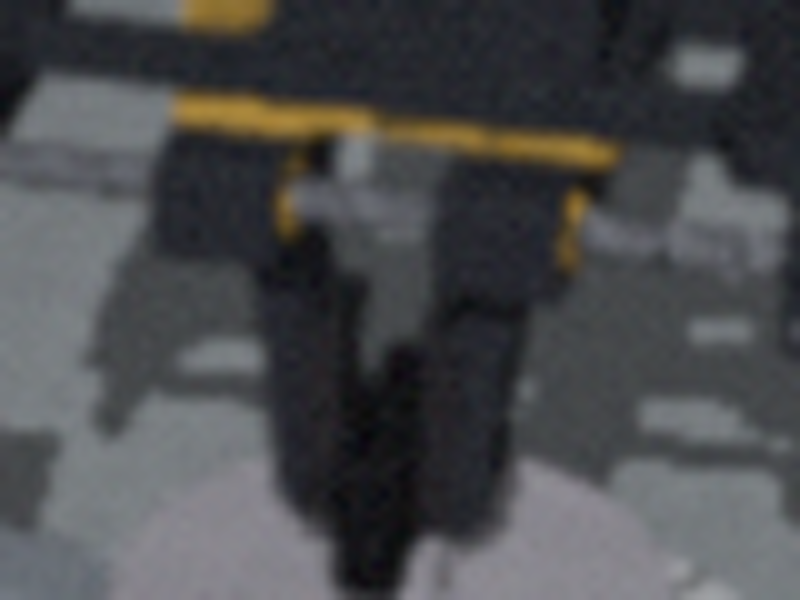

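The opening is 13.9 mm and the fingers hold the T-bar. Turning the knob counter-clockwise about 70°.

```bash
python3 -m creep '[0,0,0,0,0,-5,0,0,0,0,0,-5,0,0,0,0,0,-5,0,0,0,0,0,-5,0,0,0,0,0,-5]'; python3 -c "
from h import *
plan(.5241,-.0979,.085,63)"
```

```text
clock: 7.07
tool_pos: [0.5236, -0.0978, 0.0848]
eef_rot: [0.592, 0.806, 0.002, -0.001]
contact_force: [-0.2, 0.0, -0.9]
opening: 0.155
t 7.07 pos [ 0.5236 -0.0978  0.0848] jaw 17.5 F [-0.2  0.  -0.9] M [0.02 0.07 0.18] open 13.7 q7 -0.23
d mm [ 0.5 -0.1  0.2] rv [  0.3  -0.1 -45.5] rows 7
[-0.0, 0.1, -0.0, 0.0, -0.0, -6.5]
[-0.0, 0.1, -0.0, 0.0, -0.0, -6.5]
[-0.1, 0.1, -0.0, 0.0, -0.0, -6.5]
[-0.1, 0.1, -0.0, 0.0, -0.0, -6.5]
[-0.1, 0.0, -0.0, 0.0, -0.0, -6.5]
[-0.1, 0.0, -0.0, 0.0, -0.0, -6.5]
[-0.1, 0.0, -0.0, 0.0, -0.0, -6.5]
```

```bash
python3 -m creep '[0,0,0,0,0,-6,0,0,0,0,0,-6,0,0,0,0,0,-6,0,0,0,0,0,-6,0,0,0,0,0,-6]'; python3 -m creep '[0,0,0,0,0,-6,0,0,0,0,0,-6,0,0,0,0,0,-3,0,0,0,0,0,0]';python3 -c "
from h import *
plan(.5241,-.0979,.085,63)"
```

```text
clock: 7.48
tool_pos: [0.523, -0.0982, 0.0848]
eef_rot: [0.352, 0.936, 0.002, -0.0]
contact_force: [-0.6, 0.0, -1.0]
opening: 0.154
clock: 7.82
tool_pos: [0.5227, -0.0984, 0.0848]
eef_rot: [0.22, 0.976, 0.002, -0.0]
contact_force: [0.3, 0.3, 0.2]
opening: 0.155
t 7.82 pos [ 0.5227 -0.0984  0.0848] jaw 64.6 F [0.3 0.3 0.2] M [ 0.08 -0.04 -0.15] open 13.7 q7 0.4
d mm [1.4 0.5 0.2] rv [ 0.3 -0.1  1.6] rows 1
[-1.0, 1.0, -0.2, 0.3, -0.1, 1.6]
```

```bash
python3 -m creep '[0,0,0,0,0,0,0,0,0,0,0,0,0,0,0,0,0,0,0,0,0,0,0,0,0,0,0,0,0,0]' 50 >/dev/null; python3 -m creep '[0,0,-20,0,0,0,0,0,-25,0,0,0,0,0,-25,0,0,0,0,0,0,0,0,0]';python3 - <<'E'
from h import *
plan(.6315,-.1385,.14,69.8,40)
p=snapshot('side');crop(p,'s8',240,120,200,150,4)
E
```

```text
clock: 8.57
tool_pos: [0.5218, -0.099, 0.156]
eef_rot: [0.222, 0.975, 0.002, -0.002]
contact_force: [0.5, 1.2, 0.9]
opening: 0.573
t 8.57 pos [ 0.5218 -0.099   0.156 ] jaw 64.3 F [0.5 1.2 0.9] M [ 0.01 -0.19 -0.02] open 50.5 q7 0.51
d mm [109.7 -39.5 -16. ] rv [ 0.1 -0.2 -5.5] rows 3
[-38.7, 4.0, 5.2, 0.0, -0.1, -1.8]
[-38.8, 2.7, 5.2, 0.0, -0.1, -1.8]
[-38.8, 1.5, 5.3, 0.0, -0.1, -1.8]
```

View pics/s8.png

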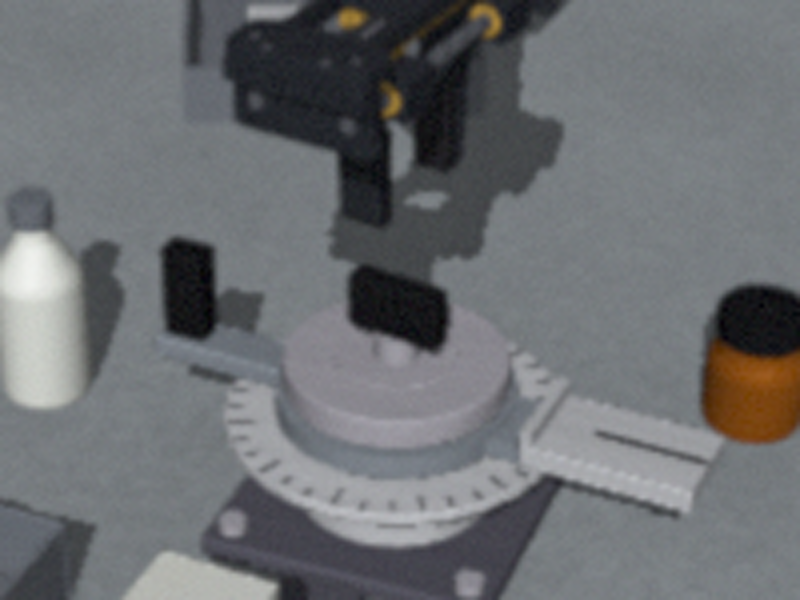

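The side view shows the knob turned roughly a quarter turn, now spanning (350-447, 265-348), with the stage still where it was. Next, the tail fin at (190,290).

```bash
python3 -m creep '[-39,4,0,0,0,-2,-39,3,0,0,0,-2,-37,1,0,0,0,-1.5,0,0,0,0,0,0,0,0,0,0,0,0]';python3 - <<'E'
from h import *
plan(.6315,-.1385,.068,69.8,30)
p=snapshot('side');crop(p,'s9',240,120,200,150,4)
E
```

```text
clock: 9.03
tool_pos: [0.6229, -0.1394, 0.1461]
eef_rot: [0.17, 0.985, -0.002, -0.011]
contact_force: [-0.3, -0.1, -0.5]
opening: 0.57
t 9.03 pos [ 0.6229 -0.1394  0.1461] jaw 70.4 F [-0.3 -0.1 -0.5] M [ 0.08 -0.1   0.02] open 50.2 q7 0.78
d mm [  8.6   0.9 -78.1] rv [-0.5 -1.2  0.6] rows 3
[-3.1, 1.5, 26.0, -0.2, -0.4, 0.2]
[-2.9, 1.4, 26.0, -0.2, -0.4, 0.2]
[-2.8, 1.3, 26.0, -0.2, -0.4, 0.2]
```

View pics/s9.png

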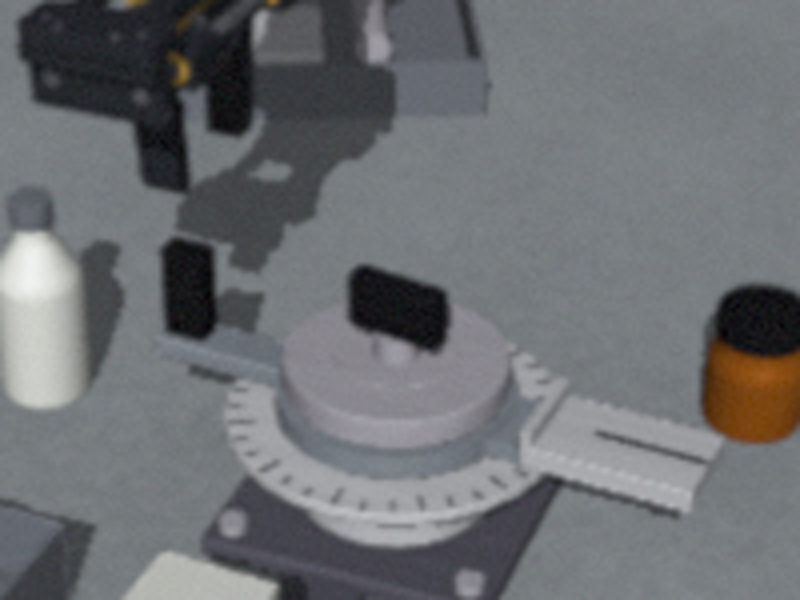

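The fingers are above the tail fin and centred on it. Lowering.

```bash
python3 -m creep '[-5,1,20,0,-0.6,0.3,-4,1,20,0,-0.6,0.3,0,0,12,0,0,0,0,0,0,0,0,0]';python3 - <<'E'
from h import *
plan(.6315,-.1385,.068,69.8,30)
p=snapshot('side');crop(p,'s10',240,120,200,150,4)
E
```

```text
clock: 9.42
tool_pos: [0.6274, -0.1401, 0.0909]
eef_rot: [0.174, 0.985, -0.006, -0.002]
contact_force: [-0.2, -0.5, -0.1]
opening: 0.568
t 9.42 pos [ 0.6274 -0.1401  0.0909] jaw 69.9 F [-0.2 -0.5 -0.1] M [ 0.04 -0.13 -0.01] open 50.0 q7 0.71
d mm [  4.1   1.6 -22.9] rv [-0.7 -0.1  0.1] rows 1
[-3.4, 3.2, 22.9, -0.7, -0.1, 0.1]
```

View pics/s10.png

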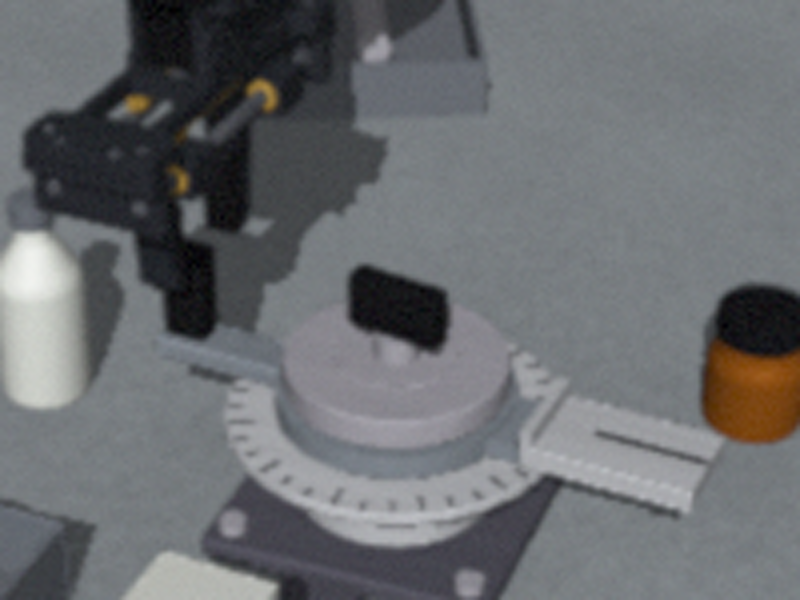

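Run:
```python
from h import *
p=snapshot('side');im=p['color'][150:210,260:330,::-1];im=np.clip(im.astype(float)*2.2,0,255).astype('uint8')
cv2.imwrite('pics/s11.png',cv2.resize(im,None,fx=10,fy=10,interpolation=cv2.INTER_CUBIC))
for dz in(0,.023):
  c,s=np.cos(np.radians(69.9)),np.sin(np.radians(69.9))
  print([((proj(p,[[.6274+k*c,-.1401+k*s,.0909+dz]])-(260,150)+.5)*10-.5).round(0).tolist() for k in(-.025,0,.025)])
print([((proj(p,[[.6315+a,-.1385+b,z]])-(260,150)+.5)*10-.5).round(0).tolist() for a,b in((.003,.0075),(-.003,-.0075)) for z in (.074,.124)])
```

```text
[[[355.0, 391.0]], [[296.0, 450.0]], [[236.0, 511.0]]]
[[[351.0, 295.0]], [[291.0, 353.0]], [[230.0, 413.0]]]
[[[258.0, 542.0]], [[247.0, 331.0]], [[299.0, 504.0]], [[288.0, 294.0]]]
```

View pics/s11.png

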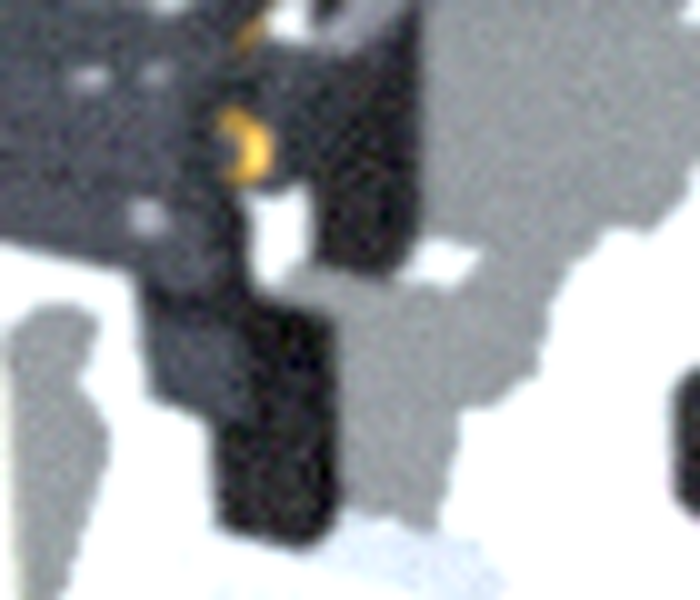

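The near finger is in front of the fin and the far finger behind it, so the fin is straddled. Going down 21 mm and gripping.

```bash
python3 -m creep '[-3,3,11,-0.5,0,0,0,0,10,0,0,0,0,0,0,0,0,0]';python3 -m creep '[0,0,0,0,0,0,0,0,0,0,0,0,0,0,0,0,0,0,0,0,0,0,0,0,0,0,0,0,0,0]' 0 20; python3 -m creep '[0,0,0,0,0,0,0,0,0,0,0,0,0,0,0,0,0,0]'
python3 - <<'E'
from h import *
plan(.6315,-.1385,.068,69.8,30)
E
```

```text
clock: 9.77
tool_pos: [0.6346, -0.1377, 0.0735]
eef_rot: [0.174, 0.985, -0.0, 0.003]
contact_force: [-0.1, 0.3, -0.1]
opening: 0.568
clock: 10.18
tool_pos: [0.6352, -0.1378, 0.0742]
eef_rot: [0.175, 0.985, 0.0, 0.003]
contact_force: [0.0, -1.7, -0.9]
opening: 0.215
clock: 10.43
tool_pos: [0.635, -0.1384, 0.0742]
eef_rot: [0.174, 0.985, -0.0, 0.003]
contact_force: [-0.8, -0.6, -1.1]
opening: 0.18
t 10.43 pos [ 0.635  -0.1384  0.0742] jaw 69.9 F [-0.8 -0.6 -1.1] M [-0.01 -0.17  0.16] open 15.8 q7 0.7
d mm [-3.5 -0.1 -6.2] rv [0.  0.4 0.1] rows 1
[3.3, -1.3, 6.2, 0.0, 0.4, 0.1]
```

The opening is 15.8 mm, so the fin is gripped. Swinging clockwise along the arc.

```bash
cat >> h.py <<'E'
def arc(end,ax=(.5236,-.0985),r=.118,z=.0742):
    s=get_state();P=np.array(s['tool_pos']);y=R.from_quat(s['eef_rot']).as_matrix()[:,1]
    j=np.degrees(np.arctan2(y[1],y[0]));v=P[:2]-ax
    az=np.degrees(np.arctan2(v[1],v[0]));print('radius',np.linalg.norm(v).round(4),'tail az',az.round(2),'jaw-90',round(j-90,2))
    a=np.radians(end);plan(ax[0]+r*np.cos(a),ax[1]+r*np.sin(a),z,end+90,n=1)
E
python3 -m creep '[0.5,-10,0,0,0,5,0.6,-12.3,0,0,0,6,0.6,-12.3,0,0,0,6,0.6,-12.3,0,0,0,6,0.6,-12.3,0,0,0,6]'; python3 -c "
from h import *
arc(-50)"
```

```text
clock: 10.85
tool_pos: [0.6036, -0.1862, 0.0742]
eef_rot: [0.42, 0.908, 0.001, 0.005]
contact_force: [-1.4, -0.2, -0.5]
opening: 0.182
radius 0.1187 tail az -47.64 jaw-90 -49.63
t 10.85 pos [ 0.6036 -0.1862  0.0742] jaw 40.4 F [-1.4 -0.2 -0.5] M [-0.12  0.19  0.43] open 16.0 q7 0.31
d mm [-4.1 -2.7 -0. ] rv [0.4 0.5 0.4] rows 1
[0.6, -4.9, -0.0, 0.4, 0.5, 0.4]
```

Tracking the arc well. A small lag of the position behind the turn gets made up in the next rows.

```bash
python3 -m creep '[0.6,-13.5,0,0,0,6,0.6,-13,0,0,0,6,0.6,-12.5,0,0,0,6,0.6,-12.5,0,0,0,6,0.6,-12.5,0,0,0,6]'; python3 -c "
from h import *
arc(-80)"
```

```text
clock: 11.27
tool_pos: [0.5451, -0.2151, 0.0742]
eef_rot: [0.649, 0.76, 0.003, 0.006]
contact_force: [1.2, 1.3, -2.4]
opening: 0.179
radius 0.1185 tail az -79.56 jaw-90 -81.0
t 11.27 pos [ 0.5451 -0.2151  0.0742] jaw 9.0 F [ 1.2  1.3 -2.4] M [0.19 0.08 0.3 ] open 15.8 q7 -0.12
d mm [-1.   0.4  0. ] rv [ 0.7  0.2 -1. ] rows 1
[0.5, -0.9, -0.0, 0.7, 0.2, -1.0]
```

```bash
python3 -m creep '[0.6,-12.8,0,0,0,6,0.6,-12.5,0,0,0,6,0.6,-12.5,0,0,0,6,0.6,-12.3,0,0,0,5.5,0.5,-8,0,0,0,3]' >/dev/null; python3 -m creep '[0,0,0,0,0,0,0,0,0,0,0,0]'
python3 - <<'E'
from h import *
arc(-109.8)
p=snapshot('top');crop(p,'t12',240,190,200,150,4)
p=snapshot('side');crop(p,'s12',240,150,160,120,5)
E
```

```text
clock: 11.85
tool_pos: [0.4848, -0.2101, 0.0742]
eef_rot: [0.815, 0.58, 0.005, 0.005]
contact_force: [1.7, -1.4, -4.2]
opening: 0.181
radius 0.1182 tail az -109.17 jaw-90 -109.09
t 11.85 pos [ 0.4848 -0.2101  0.0742] jaw -19.1 F [ 1.7 -1.4 -4.2] M [-0.3  -0.16 -0.21] open 16.0 q7 -0.52
d mm [-1.2  0.6  0. ] rv [ 0.8 -0.2  0.7] rows 1
[0.2, -1.3, -0.0, 0.8, -0.2, 0.7]
```

View pics/t12.png

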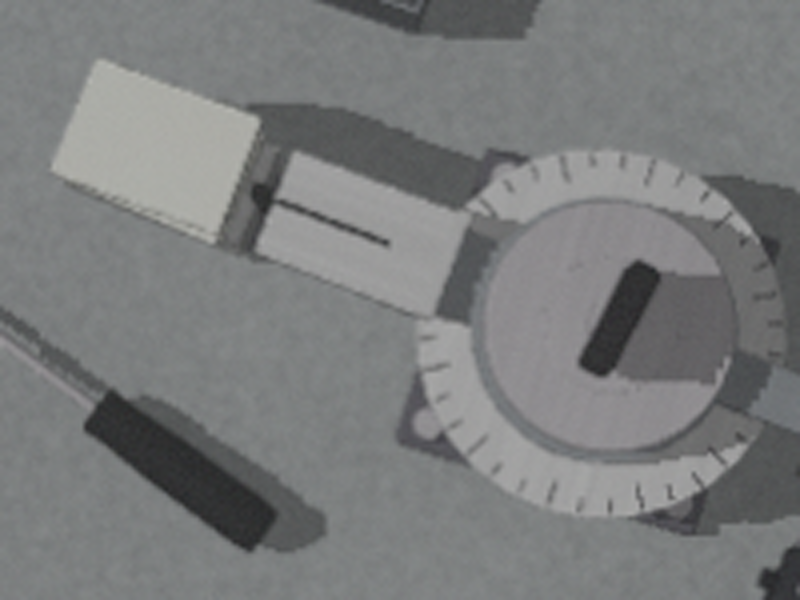

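View pics/s12.png

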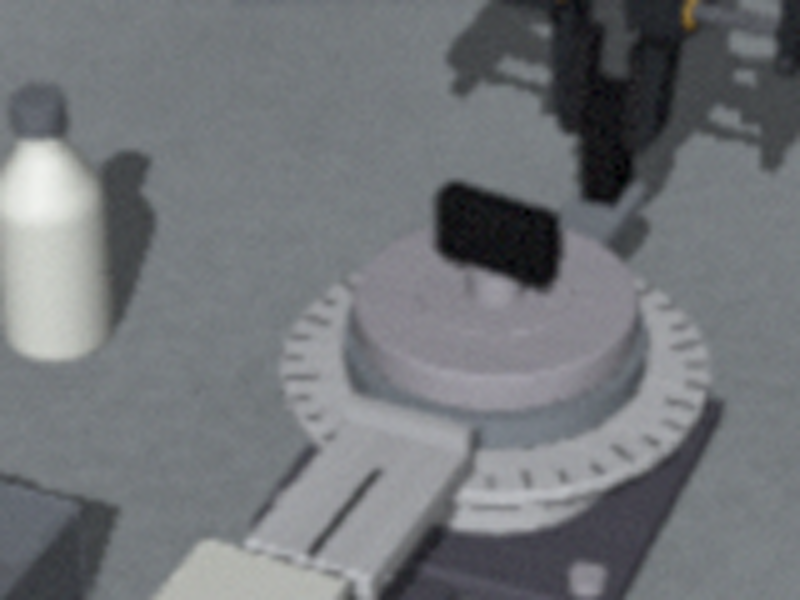

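Run:
```python
from h import *
p=snapshot('top');s=p['color'][225:260,290:360,::-1]
cv2.imwrite('pics/t13.png',cv2.resize(s,None,fx=11,fy=11,interpolation=cv2.INTER_CUBIC))
f=lambda a:(np.array(a,float)+.5)/4-.5+np.array((240,190))
ang=lambda v:np.degrees(np.arctan2(v[1],v[0])).round(2)
L=ray(p,f([(388,243),(272,202)]),.078);e=ray(p,f([(292,150),(253,253)]),.078);i=ray(p,f([(472,213),(434,317)]),.08)
O=np.array([.5236,-.0988,0])
print('line',ang(L[1]-L[0]),'end corner mid from axis',ang(e.mean(0)-O),'edges',ang(e[0]-i[0]),ang(e[1]-i[1]))
t=ray(p,f([(264,195),(262,197)]),.076);print('tab',[ang(x-O) for x in t])
# project model candidates: tab point for dock angles, stage mark
for a in(69,70,71,72):
    c,sn=np.cos(np.radians(a)),np.sin(np.radians(a));print(a,((proj(p,[[O[0]+.164*c,O[1]+.164*sn,.076],[O[0]+.167*c,O[1]+.167*sn,.076],[O[0]+.16*c,O[1]+.16*sn,.078]])-(290,225)+.5)*11-.5).round(0).tolist())
```

```text
line 72.01 end corner mid from axis 70.58 edges 71.89 71.95
tab [np.float64(70.04), np.float64(70.45)]
69 [[191.0, 138.0], [174.0, 131.0], [213.0, 146.0]]
70 [[184.0, 154.0], [167.0, 148.0], [206.0, 161.0]]
71 [[178.0, 170.0], [161.0, 164.0], [200.0, 177.0]]
72 [[172.0, 187.0], [155.0, 180.0], [194.0, 193.0]]
```

View pics/t13.png

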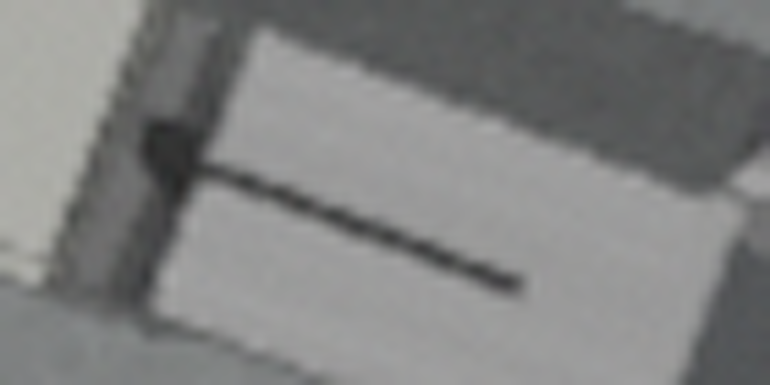

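Line direction and end position put the head at about 71°. The tab is at about 70.2°, with its blob just above the extended black line at (165,140) in the crop. I'll nudge 0.8° further clockwise.

```bash
python3 -m creep '[0.2,-1.8,0,0.8,0,0.8,0,0,0,0,0,0,0,0,0,0,0,0]'
python3 - <<'E'
from h import *
arc(-110)
p=snapshot('top');s=p['color'][225:260,290:360,::-1]
cv2.imwrite('pics/t14.png',cv2.resize(s,None,fx=11,fy=11,interpolation=cv2.INTER_CUBIC))
E
```

```text
clock: 12.25
tool_pos: [0.4842, -0.2099, 0.0742]
eef_rot: [0.818, 0.575, 0.001, -0.001]
contact_force: [-1.5, 0.2, -0.9]
opening: 0.179
radius 0.1182 tail az -109.45 jaw-90 -109.8
t 12.25 pos [ 0.4842 -0.2099  0.0742] jaw -19.8 F [-1.5  0.2 -0.9] M [-0.33  0.03  0.05] open 15.8 q7 -0.51
d mm [-1.   0.6  0. ] rv [ 0.  -0.2  0.2] rows 1
[0.2, -1.1, -0.0, 0.0, -0.2, 0.2]
```

View pics/t14.png

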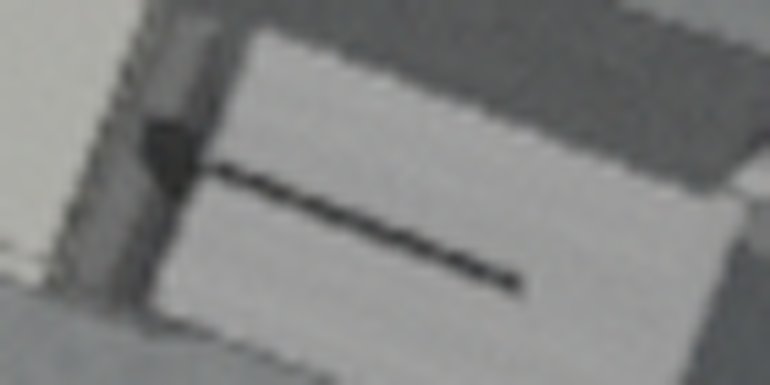

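Within about half a degree now. One last small nudge, then I'll release and go to the knob.

```bash
python3 -m creep '[0.1,-1.2,0,0,0,0.3,0,0,0,0,0,0]' >/dev/null; python3 -m creep '[0,0,0,0,0,0,0,0,0,0,0,0,0,0,0,0,0,0,0,0,0,0,0,0,0,0,0,0,0,0]' 50 ; python3 -m creep '[0,0,-20,0,0,0,0,0,-25,0,0,0,0,0,-30,0,0,0,0,0,0,0,0,0]' ;python3 - <<'E'
from h import *
plan(.5236,-.0985,.15,64.3)
plan(.5236,-.0985,.15,64.3-180)
p=snapshot('top');s=p['color'][225:260,290:360,::-1]
cv2.imwrite('pics/t15.png',cv2.resize(s,None,fx=11,fy=11,interpolation=cv2.INTER_CUBIC))
E
```

```text
clock: 12.88
tool_pos: [0.4849, -0.2081, 0.075]
eef_rot: [0.819, 0.574, 0.003, -0.0]
contact_force: [-0.1, 0.1, 0.9]
opening: 0.535
clock: 13.22
tool_pos: [0.4838, -0.2069, 0.1513]
eef_rot: [0.819, 0.574, 0.002, -0.002]
contact_force: [0.7, -0.2, -0.3]
opening: 0.566
t 13.22 pos [ 0.4838 -0.2069  0.1513] jaw -19.9 F [ 0.7 -0.2 -0.3] M [-0.03 -0.1   0.04] open 49.8 q7 -0.44
d mm [ 39.8 108.4  -1.3] rv [  0.2  -0.3 -84.2] rows 13
[8.9, 0.0, 0.2, 0.0, -0.0, -6.5]
[8.8, 1.0, 0.1, 0.0, -0.0, -6.5]
[8.6, 2.0, 0.1, 0.0, -0.0, -6.5]
[8.4, 3.0, 0.1, 0.0, -0.0, -6.5]
[8.0, 3.9, 0.1, 0.0, -0.0, -6.5]
[7.5, 4.8, 0.1, 0.0, -0.0, -6.5]
[6.9, 5.6, 0.1, 0.0, -0.0, -6.5]
[6.2, 6.4, 0.1, 0.0, -0.0, -6.5]
[5.5, 7.0, 0.1, 0.0, -0.0, -6.5]
[4.6, 7.6, 0.1, 0.0, -0.0, -6.5]
[3.7, 8.1, 0.1, 0.0, -0.0, -6.5]
[2.8, 8.4, 0.1, 0.0, -0.0, -6.5]
[1.8, 8.7, 0.1, 0.0, -0.0, -6.5]
t 13.22 pos [ 0.4838 -0.2069  0.1513] jaw -19.9 F [ 0.7 -0.2 -0.3] M [-0.03 -0.1   0.04] open 49.8 q7 -0.44
d mm [ 39.8 108.4  -1.3] rv [-0.3 -0.2 95.8] rows 14
[8.2, 0.0, 0.1, -0.0, -0.0, 6.8]
[8.2, -0.9, 0.1, -0.0, -0.0, 6.8]
[8.0, -1.9, 0.1, -0.0, -0.0, 6.8]
[7.7, -2.9, 0.1, -0.0, -0.0, 6.8]
[7.3, -3.8, 0.1, -0.0, -0.0, 6.8]
[6.8, -4.6, 0.1, -0.0, -0.0, 6.8]
[6.2, -5.4, 0.1, -0.0, -0.0, 6.8]
[5.6, -6.1, 0.1, -0.0, -0.0, 6.8]
[4.8, -6.7, 0.1, -0.0, -0.0, 6.8]
[4.0, -7.2, 0.1, -0.0, -0.0, 6.8]
[3.1, -7.7, 0.1, -0.0, -0.0, 6.8]
[2.1, -8.0, 0.1, -0.0, -0.0, 6.8]
[1.2, -8.2, 0.1, -0.0, -0.0, 6.8]
[0.2, -8.2, 0.1, -0.0, -0.0, 6.8]
```

View pics/t15.png

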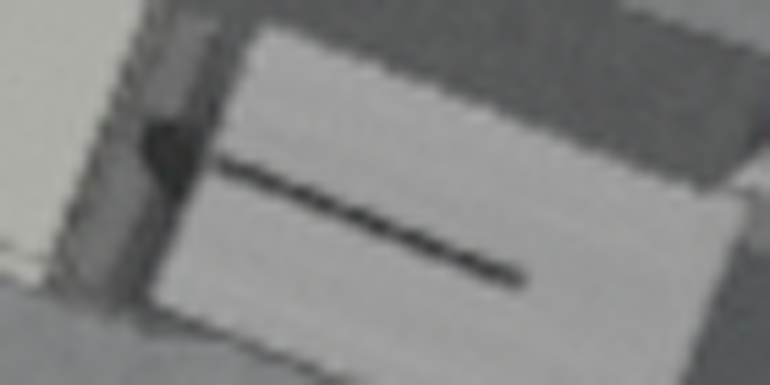

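The line now extends right through the tab's top at about (165,138). Now back to the knob.

```bash
python3 -m creep '[9,0,0,0,0,-6.5,9,1,0,0,0,-6.5,9,2,0,0,0,-6.5,8,3,0,0,0,-6.5,8,4,0,0,0,-6.5]' >/dev/null; python3 -m creep '[8,5,0,0,0,-6.5,7,6,0,0,0,-6.5,6,7,0,0,0,-6.5,6,7,0,0,0,-6.5,5,8,0,0,0,-6.5]' >/dev/null; python3 -m creep '[4,8,0,0,0,-6.5,3,8,0,0,0,-6.5,2,8,0,0,0,-6,0,0,0,0,0,0]'; python3 -c "
from h import *
plan(.5236,-.0985,.085,64.3,25)"
```

```text
clock: 14.43
tool_pos: [0.5119, -0.0908, 0.1376]
eef_rot: [0.189, 0.982, 0.003, -0.011]
contact_force: [0.4, 0.1, 0.1]
opening: 0.569
t 14.43 pos [ 0.5119 -0.0908  0.1376] jaw 68.2 F [0.4 0.1 0.1] M [ 0.   -0.16 -0.03] open 50.1 q7 0.52
d mm [ 11.7  -7.7 -52.6] rv [ 0.1 -1.3  3.9] rows 3
[-4.9, -1.0, 17.4, 0.0, -0.4, 1.3]
[-4.8, -0.9, 17.5, 0.0, -0.4, 1.3]
[-4.7, -0.7, 17.5, 0.0, -0.4, 1.3]
```

```bash
python3 -m creep '[-7,-1,0,0,-0.6,2,-7,-1,0,0,-0.6,2,0,0,0,0,0,0]' >/dev/null; python3 -m creep '[0,0,15,0,0,0,0,0,12,0,0,0,0,0,0,0,0,0]';  python3 - <<'E'
from h import *
plan(.5236,-.0985,.085,64.3,25)
p=snapshot('side');crop(p,'s16',240,120,200,150,4)
E
```

```text
clock: 14.93
tool_pos: [0.5234, -0.1018, 0.1066]
eef_rot: [0.234, 0.972, -0.001, -0.001]
contact_force: [-0.9, -0.1, -0.8]
opening: 0.568
t 14.93 pos [ 0.5234 -0.1018  0.1066] jaw 62.9 F [-0.9 -0.1 -0.8] M [ 0.03 -0.09 -0.01] open 50.1 q7 0.4
d mm [  0.2   3.3 -21.6] rv [-0.1 -0.1 -1.4] rows 1
[1.3, 3.1, 21.6, -0.1, -0.1, -1.4]
```

View pics/s16.png

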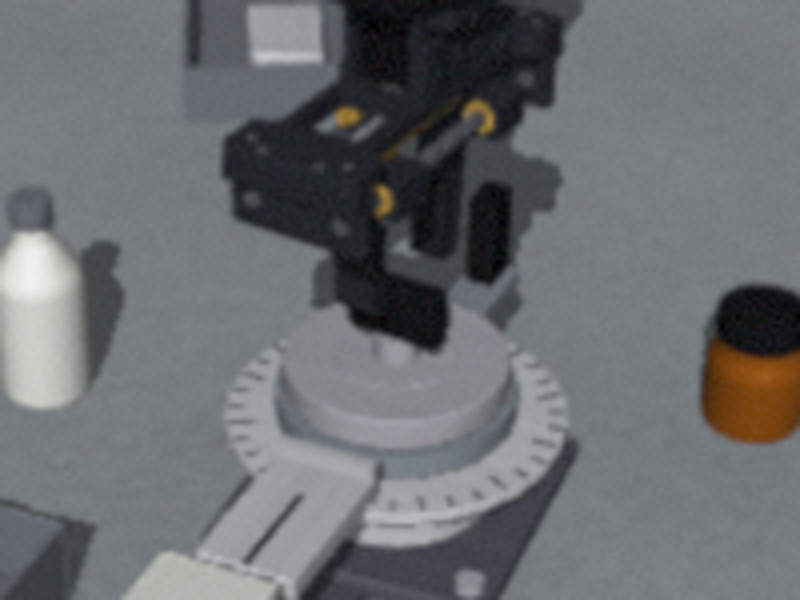

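The fingers straddle the T-bar (350-447, 265-348), with the near one at (360,290) in front of it. Lowering and gripping.

```bash
python3 -m creep '[1,3,11,0,0,-1.2,0,0,10,0,0,0,0,0,0,0,0,0]';python3 -m creep '[0,0,0,0,0,0,0,0,0,0,0,0,0,0,0,0,0,0,0,0,0,0,0,0,0,0,0,0,0,0]' 0 25; python3 -m creep '[0,0,0,0,0,0,0,0,0,0,0,0,0,0,0,0,0,0]'
python3 - <<'E'
from h import *
plan(.5236,-.0985,.085,-8.5,30,6)
E
```

```text
clock: 15.23
tool_pos: [0.5245, -0.0994, 0.0862]
eef_rot: [0.225, 0.974, -0.001, -0.0]
contact_force: [-0.2, -0.3, 0.8]
opening: 0.568
clock: 15.65
tool_pos: [0.5252, -0.0997, 0.0876]
eef_rot: [0.226, 0.974, -0.001, 0.001]
contact_force: [0.2, -0.6, -0.0]
opening: 0.213
clock: 15.9
tool_pos: [0.5253, -0.0999, 0.0878]
eef_rot: [0.226, 0.974, -0.001, 0.001]
contact_force: [0.2, 1.3, -1.6]
opening: 0.154
t 15.9 pos [ 0.5253 -0.0999  0.0878] jaw 63.8 F [ 0.2  1.3 -1.6] M [ 0.07 -0.21  0.04] open 13.6 q7 0.38
d mm [-1.7  1.4 -2.8] rv [-0.   0.2 72.3] rows 13
[0.2, 0.0, 0.2, -0.0, 0.0, 5.6]
[0.2, 0.0, 0.2, -0.0, 0.0, 5.6]
[0.2, 0.0, 0.2, -0.0, 0.0, 5.6]
[0.2, -0.0, 0.2, -0.0, 0.0, 5.6]
[0.2, -0.0, 0.2, -0.0, 0.0, 5.6]
[0.2, -0.0, 0.2, -0.0, 0.0, 5.6]
[0.2, -0.1, 0.2, -0.0, 0.0, 5.6]
[0.2, -0.1, 0.2, -0.0, 0.0, 5.6]
[0.1, -0.1, 0.2, -0.0, 0.0, 5.6]
[0.1, -0.1, 0.2, -0.0, 0.0, 5.6]
[0.1, -0.1, 0.2, -0.0, 0.0, 5.6]
[0.1, -0.1, 0.2, -0.0, 0.0, 5.6]
[0.1, -0.1, 0.2, -0.0, 0.0, 5.6]
```

```bash
python3 -m creep '[0.2,0,0,0,0,5.6,0.2,0,0,0,0,5.6,0.2,0,0,0,0,5.6,0.2,0,0,0,0,5.6,0.2,0,0,0,0,5.6]' >/dev/null; python3 -m creep '[0.2,0,0,0,0,5.6,0.2,0,0,0,0,5.6,0.2,0,0,0,0,5.6,0.2,0,0,0,0,5.6,0.2,0,0,0,0,5.6]' >/dev/null;python3 -m creep '[0.1,0,0,0,0,5,0.1,0,0,0,0,3,0,0,0,0,0,0]'
python3 - <<'E'
from h import *
plan(.5236,-.0985,.085,-8.5,30,6)
p=snapshot('top');s=p['color'][225:260,290:360,::-1]
cv2.imwrite('pics/t17.png',cv2.resize(s,None,fx=11,fy=11,interpolation=cv2.INTER_CUBIC))
E
```

```text
clock: 16.98
tool_pos: [0.5238, -0.101, 0.0878]
eef_rot: [0.725, 0.688, -0.002, 0.003]
contact_force: [1.7, -0.6, -1.0]
opening: 0.157
t 16.98 pos [ 0.5238 -0.101   0.0878] jaw -3.0 F [ 1.7 -0.6 -1. ] M [ 0.05 -0.18 -0.14] open 13.8 q7 -0.52
d mm [-0.2  2.5 -2.8] rv [0.1 0.4 5.5] rows 1
[2.5, -0.3, 2.8, 0.1, 0.4, 5.5]
```

View pics/t17.png

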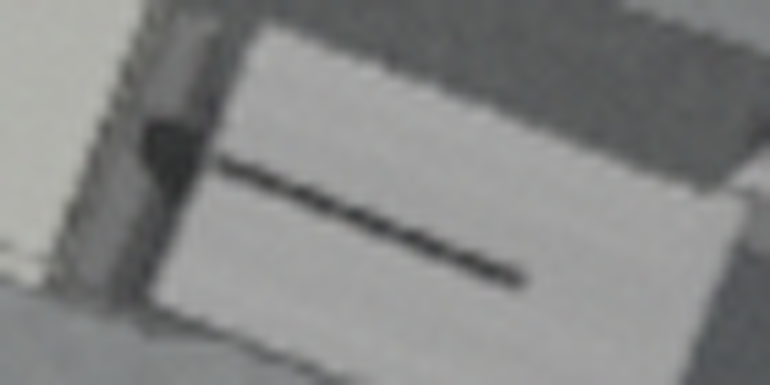

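The stage hasn't moved: the line is still (215,158)-(520,278). A few more degrees on the knob, to its stop.

```bash
python3 -m creep '[0,0,0,0,0,3,0,0,0,0,0,2.5,0,0,0,0,0,1,0,0,0,0,0,0]'
python3 - <<'E'
from h import *
plan(.5236,-.0985,.085,-8.5,30,6)
E
python3 -m creep '[0,0,0,0,0,0,0,0,0,0,0,0,0,0,0,0,0,0,0,0,0,0,0,0,0,0,0,0,0,0]' 50 >/dev/null; python3 -m creep '[0,0,-20,0,0,0,0,0,-30,0,0,0,0,0,-35,0,0,0,0,0,0,0,0,0]'
python3 - <<'E'
from h import *
p=snapshot('side');crop(p,'s18',240,150,160,120,5)
p=snapshot('top');s=p['color'][225:260,290:360,::-1]
cv2.imwrite('pics/t18.png',cv2.resize(s,None,fx=11,fy=11,interpolation=cv2.INTER_CUBIC))
E
```

```text
clock: 17.37
tool_pos: [0.5236, -0.1009, 0.0878]
eef_rot: [0.761, 0.649, -0.002, 0.003]
contact_force: [0.8, -0.5, -1.3]
opening: 0.156
t 17.37 pos [ 0.5236 -0.1009  0.0878] jaw -9.1 F [ 0.8 -0.5 -1.3] M [ 0.   -0.1   0.03] open 13.7 q7 -0.59
d mm [-0.   2.4 -2.8] rv [ 0.1  0.4 -0.6] rows 1
[2.4, -0.4, 2.8, 0.1, 0.4, -0.6]
clock: 18.12
tool_pos: [0.5226, -0.099, 0.1745]
eef_rot: [0.758, 0.652, -0.003, 0.0]
contact_force: [0.2, 0.3, -0.3]
opening: 0.569
```

View pics/s18.png

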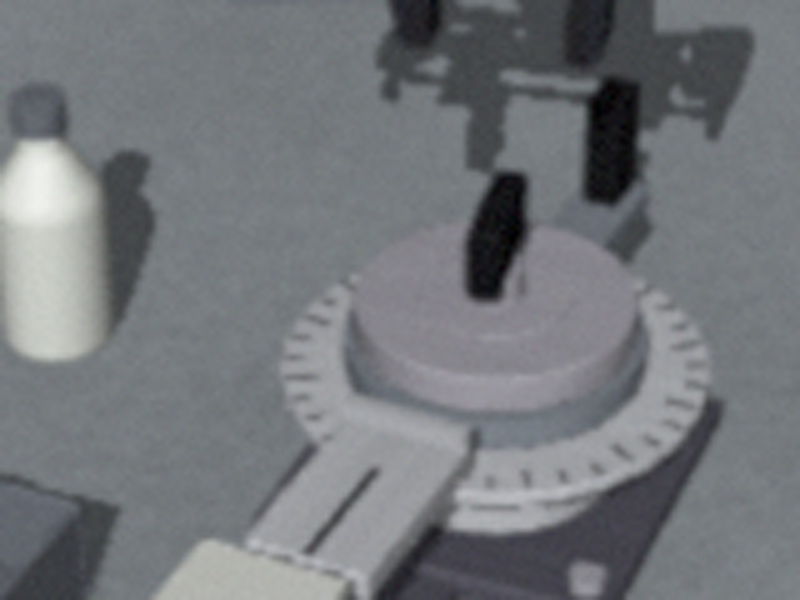

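View pics/t18.png

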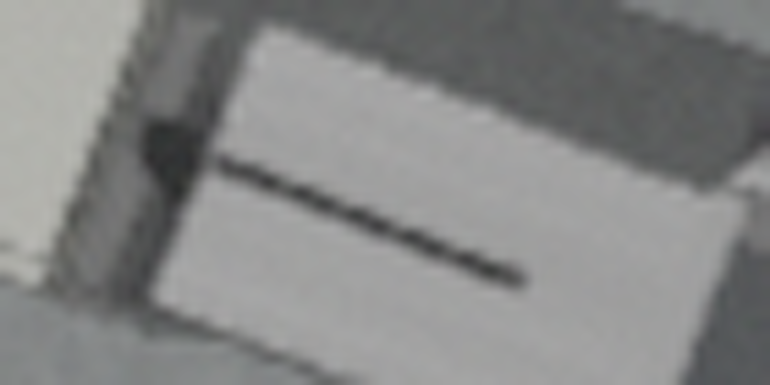

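The knob is back at its starting direction (jaw −9.1° against −8.4° at the first grip) and the stage is still on the tab. Before pinching the top plate I'll measure the fingertip height offset by touching its top (90 mm) with closed fingers.

```bash
python3 -c "
from h import *
plan(.5976,.1049,.13,-21,36)"
```

```text
t 18.22 pos [ 0.5197 -0.0995  0.1705] jaw -8.6 F [-0.   0.3  0.1] M [-0.04 -0.09 -0.05] open 49.8 q7 -0.5
d mm [ 77.9 204.4 -40.5] rv [-0.5  0.4 12.4] rows 7
[30.6, 6.7, 5.5, -0.1, 0.1, 1.8]
[30.8, 5.7, 5.6, -0.1, 0.1, 1.8]
[30.9, 4.8, 5.6, -0.1, 0.1, 1.8]
[31.0, 3.8, 5.6, -0.1, 0.1, 1.8]
[31.1, 2.8, 5.7, -0.1, 0.1, 1.8]
[31.2, 1.9, 5.7, -0.1, 0.1, 1.8]
[31.2, 0.9, 5.7, -0.1, 0.1, 1.8]
```

```bash
python3 -m creep '[31,7,4,0,0,1.8,31,6,4,0,0,1.8,31,5,4,0,0,1.8,31,4,4,0,0,1.8,31,3,4,0,0,1.8]' 0 20 >/dev/null; python3 -m creep '[31,2,4,0,0,1.8,22,1,4,0,0,1.8,0,0,0,0,0,0,0,0,0,0,0,0]' ; python3 -c "
from h import *
plan(.5976,.1049,.10,-21,20)"
```

```text
clock: 18.97
tool_pos: [0.5922, 0.0974, 0.1245]
eef_rot: [0.83, 0.558, -0.017, -0.003]
contact_force: [-0.5, 0.0, -0.2]
opening: 0.007
t 18.97 pos [0.5922 0.0974 0.1245] jaw -22.2 F [-0.5  0.  -0.2] M [-0.09 -0.07 -0.01] open 0.6 q7 -0.97
d mm [  5.4   7.5 -24.5] rv [-1.4  1.4 -1.2] rows 2
[4.8, 1.4, 12.1, -0.7, 0.7, -0.6]
[4.6, 1.3, 12.2, -0.7, 0.7, -0.6]
```

```bash
python3 -m creep '[5,1.5,12,-0.8,0.8,-0.6,5,1.5,12,-0.8,0.8,-0.6,0,0,0,0,0,0]' >/dev/null; python3 -c "
from h import *
plan(.5976,.1049,.07,-21,20)"; for i in 1 2 ; do :; done; python3 -m creep '[0,0,6,0,0,0,0,0,6,0,0,0,0,0,0,0,0,0]'; python3 -m creep '[0,0,4,0,0,0,0,0,0,0,0,0]'
```

```text
t 19.22 pos [0.5962 0.1027 0.097 ] jaw -20.9 F [-0.4 -0.3  0. ] M [-0.07 -0.06  0.02] open 0.7 q7 -0.98
d mm [  1.4   2.2 -27. ] rv [0.1 0.  0.1] rows 2
[1.3, 0.2, 13.5, 0.0, 0.0, 0.0]
[1.3, 0.3, 13.5, 0.0, 0.0, 0.0]
clock: 19.47
tool_pos: [0.5947, 0.0981, 0.0835]
eef_rot: [0.825, 0.565, -0.002, 0.001]
contact_force: [0.7, 0.3, 0.2]
opening: 0.004
clock: 19.63
tool_pos: [0.5948, 0.0965, 0.0793]
eef_rot: [0.825, 0.565, -0.003, 0.002]
contact_force: [1.0, -0.3, -0.8]
opening: 0.007
```

```bash
python3 -m creep '[0,0,4,0,0,0,0,0,0,0,0,0]';python3 -m creep '[0,0,3,0,0,0,0,0,0,0,0,0]'; python3 -m creep '[0,0,3,0,0,0,0,0,0,0,0,0]'
```

```text
clock: 19.8
tool_pos: [0.5953, 0.0961, 0.0754]
eef_rot: [0.826, 0.564, -0.002, 0.002]
contact_force: [0.0, 0.3, -0.2]
opening: 0.006
clock: 19.97
tool_pos: [0.5957, 0.0961, 0.0725]
eef_rot: [0.826, 0.564, -0.002, 0.002]
contact_force: [0.7, 0.4, 0.3]
opening: 0.003
clock: 20.13
tool_pos: [0.5959, 0.0963, 0.0694]
eef_rot: [0.826, 0.564, -0.002, 0.002]
contact_force: [-0.1, -0.2, 0.2]
opening: 0.008
```

Run:
```python
from h import *
p=snapshot('side');crop(p,'s19',240,200,120,100,6)
```

```text
(no output)
```

View pics/s19.png

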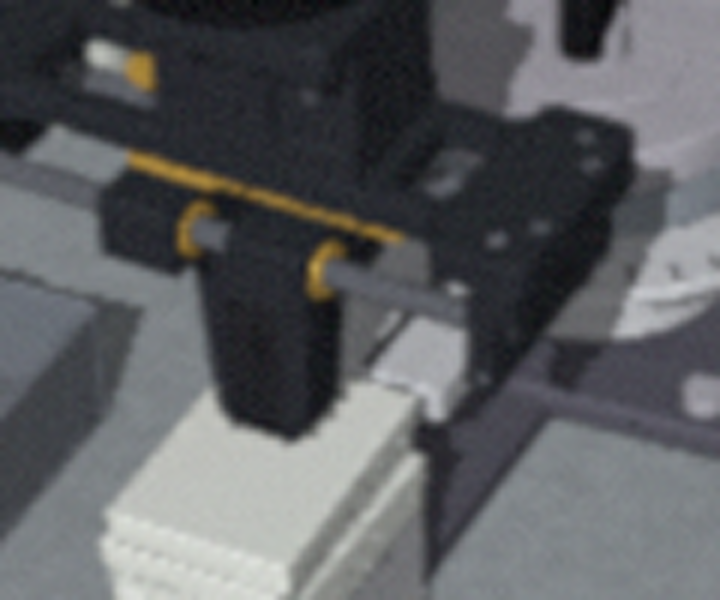

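The closed fingertips (290,435 in the crop) are just above the middle of the plate, with no force yet. Smaller steps from here.

```bash
python3 -m creep '[0,0,1.5,0,0,0,0,0,0,0,0,0]';python3 -m creep '[0,0,1.5,0,0,0,0,0,0,0,0,0]'; python3 -m creep '[0,0,1.5,0,0,0,0,0,0,0,0,0]'
```

```text
clock: 20.35
tool_pos: [0.5962, 0.0966, 0.0681]
eef_rot: [0.825, 0.564, -0.001, 0.002]
contact_force: [-0.8, 0.5, 0.6]
opening: 0.008
clock: 20.52
tool_pos: [0.5963, 0.0967, 0.0666]
eef_rot: [0.825, 0.564, -0.001, 0.002]
contact_force: [-0.5, -0.7, 0.2]
opening: 0.002
clock: 20.68
tool_pos: [0.5964, 0.0967, 0.065]
eef_rot: [0.825, 0.564, -0.001, 0.002]
contact_force: [-0.4, 0.1, 0.7]
opening: 0.004
```

```bash
python3 -m creep '[0,0,1.5,0,0,0,0,0,0,0,0,0]';python3 -m creep '[0,0,1.5,0,0,0,0,0,0,0,0,0]'
python3 - <<'E'
from h import *
p=snapshot('side');crop(p,'s20',240,200,120,100,6)
E
```

```text
clock: 20.85
tool_pos: [0.5964, 0.0967, 0.0633]
eef_rot: [0.825, 0.564, -0.001, 0.002]
contact_force: [-0.1, -0.7, -0.6]
opening: 0.003
clock: 21.02
tool_pos: [0.5969, 0.0969, 0.0631]
eef_rot: [0.825, 0.564, -0.0, 0.003]
contact_force: [-0.6, 0.3, -0.4]
opening: 0.002
```

View pics/s20.png

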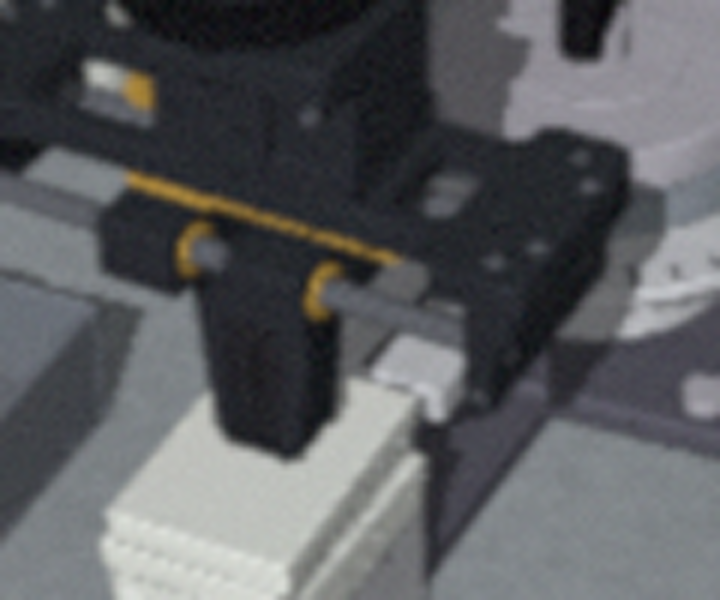

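```bash
python3 -m creep '[0,0,2,0,0,0,0,0,0,0,0,0]';python3 -m creep '[0,0,3,0,0,0]'
```

```text
clock: 21.23
tool_pos: [0.5972, 0.097, 0.0633]
eef_rot: [0.826, 0.564, -0.0, 0.003]
contact_force: [0.3, -0.6, -1.1]
opening: 0.005
clock: 21.32
tool_pos: [0.5977, 0.0971, 0.0625]
eef_rot: [0.826, 0.564, 0.0, 0.004]
contact_force: [-9.6, -3.0, 39.5]
opening: 0.001
```

Contact at reported z = 63.2 mm, so the true tip height is the reported one plus 26.8 mm. Backing off, and checking the xy offset from the picture.

```bash
python3 -m creep '[0,0,-8,0,0,0,0,0,-25,0,0,0,0,0,-15,0,0,0,0,0,0,0,0,0]' 84
python3 - <<'E'
from h import *
p=snapshot('side');print(ray(p,[(240+275/6,200+440/6)],.09).round(4));crop(p,'s21',240,220,120,100,6)
p=snapshot('top');crop(p,'t21',240,190,200,150,4)
plan(.5976,.1049,.085,-21,20)
E
```

```text
clock: 21.65
tool_pos: [0.597, 0.0974, 0.1116]
eef_rot: [0.826, 0.564, -0.0, 0.004]
contact_force: [0.2, 0.7, -0.2]
opening: 0.281
[[0.5957 0.1014 0.09  ]]
t 21.75 pos [0.5957 0.0969 0.1093] jaw -21.3 F [ 0.1 -0.  -0.4] M [-0.08 -0.07 -0.04] open 33.2 q7 -0.98
d mm [  1.9   8.  -24.3] rv [ 0.2  0.4 -0.3] rows 2
[4.2, -0.6, 12.1, 0.1, 0.2, -0.1]
[4.1, -0.6, 12.2, 0.1, 0.2, -0.1]
```

View pics/t21.png

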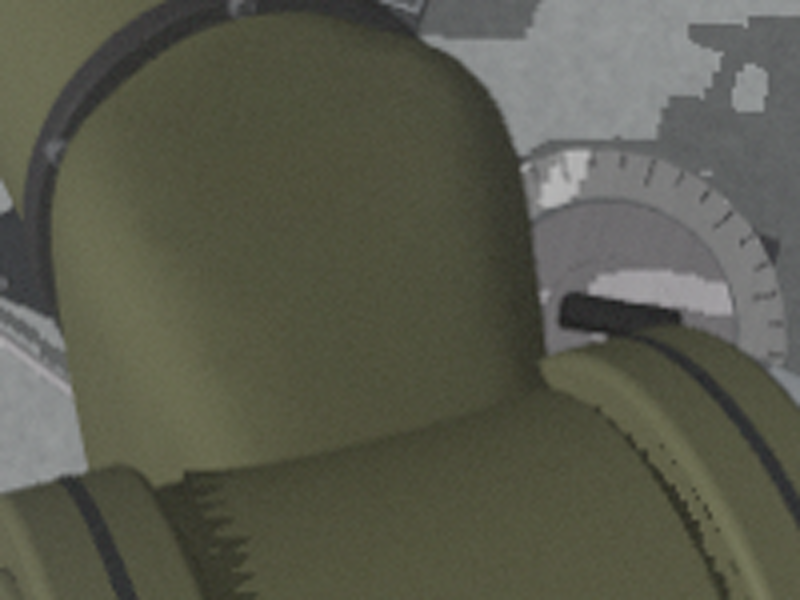

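View pics/s21.png

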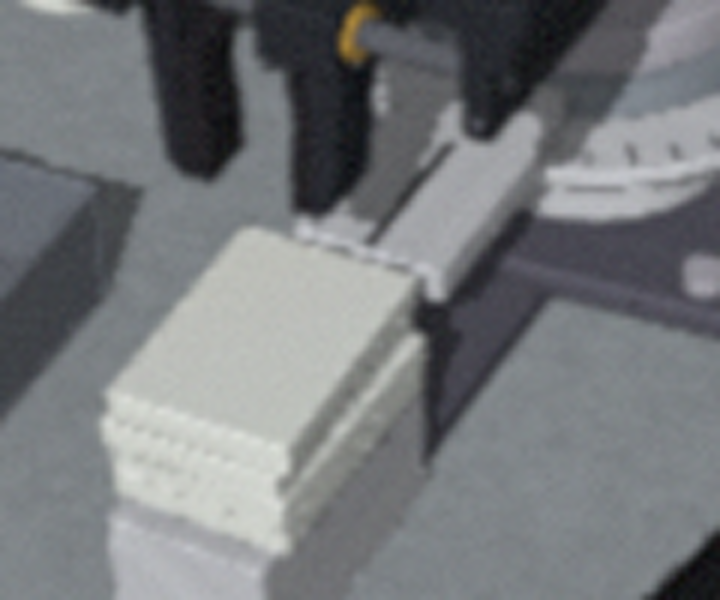

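The side view shows the stack undisturbed, with the top plate's corners at (245,228), (418,280), (290,460) and (108,395) in the crop. Positioning over it with the gripper open.

```bash
python3 -m creep '[5,-1,6,0,0,-0.6,4,-1,6,0,0,-0.6,0,0,0,0,0,0,0,0,0,0,0,0,0,0,0,0,0,0]' 84 >/dev/null; python3 -m creep '[0,0,0,0,0,0,0,0,0,0,0,0]'
python3 - <<'E'
from h import *
p=snapshot('side');crop(p,'s22',220,190,120,100,6)
plan(.5985,.107,.0562,-20,20)
E
```

```text
clock: 22.33
tool_pos: [0.5933, 0.1063, 0.0895]
eef_rot: [0.819, 0.574, -0.007, 0.001]
contact_force: [0.4, 0.3, -0.7]
opening: 0.903
t 22.38 pos [0.5934 0.1063 0.0895] jaw -19.9 F [-0.5  1.2 -0. ] M [-0.07 -0.05  0.04] open 83.1 q7 -0.98
d mm [  5.1   0.7 -33.3] rv [-0.3  0.7  0.1] rows 2
[1.4, 2.4, 16.6, -0.2, 0.3, 0.1]
[1.3, 2.3, 16.6, -0.2, 0.3, 0.1]
```

View pics/s22.png

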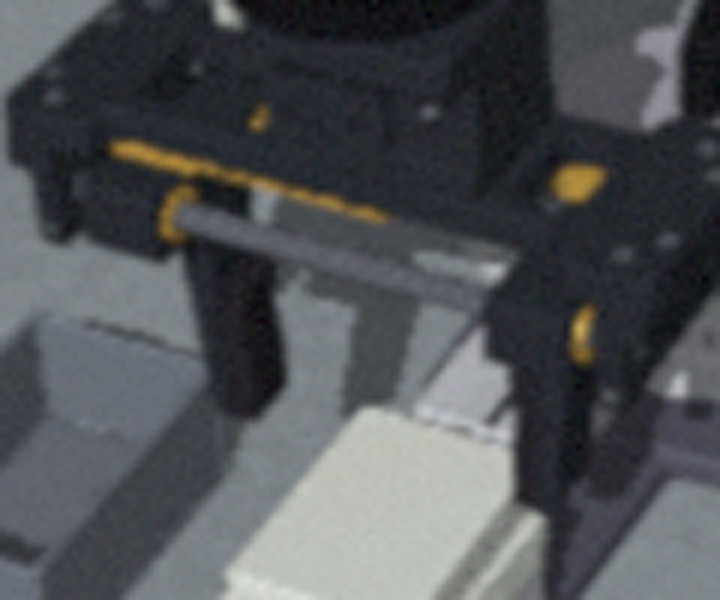

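The fingers straddle the plate with clearance on both sides. Correcting about 5 mm in x, then lowering to the pinch height.

```bash
python3 -m creep '[1.5,3,12,0,0.5,0,1.5,2.5,12,0,0.3,0,0,0,0,0,0,0]' >/dev/null
python3 - <<'E'
from h import *
plan(.5985,.107,.0562,-20,20)
E
```

```text
t 22.63 pos [0.6006 0.1072 0.0655] jaw -19.9 F [-0.  -0.7 -0. ] M [-0.08 -0.07  0.03] open 83.8 q7 -0.99
d mm [-2.1 -0.2 -9.3] rv [-0.2 -0.2  0.1] rows 1
[-0.9, -1.9, 9.3, -0.2, -0.2, 0.1]
```

```bash
python3 -m creep '[-0.5,-1.8,5,0,0,0,0,0,4,0,0,0,0,0,0,0,0,0]' >/dev/null
python3 - <<'E'
from h import *
plan(.5985,.107,.0562,-20,20)
p=snapshot('side');crop(p,'s23',240,220,120,100,6)
E
```

```text
t 22.88 pos [0.5985 0.1071 0.0557] jaw -19.9 F [-0.4 -0.  -0.8] M [-0.03 -0.03 -0.  ] open 84.2 q7 -0.99
d mm [-0.  -0.1  0.5] rv [-0.2 -0.2  0.1] rows 1
[-0.1, 0.0, -0.5, -0.2, -0.2, 0.1]
```

View pics/s23.png

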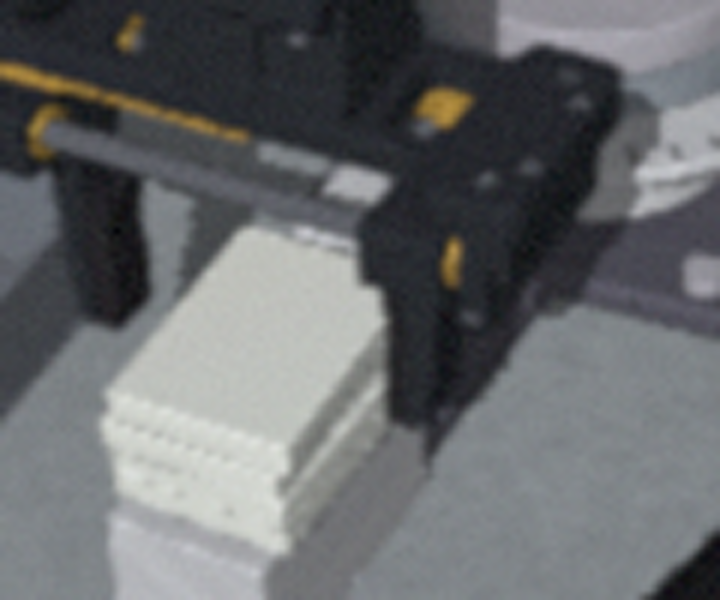

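Tip height is about 82.5 mm. I'll raise 1 mm for margin above the third plate and close gently.

```bash
python3 -m creep '[0,0,-1.2,0,0,0,0,0,0,0,0,0,0,0,0,0,0,0,0,0,0,0,0,0,0,0,0,0,0,0]' 50 10; python3 -m creep '[0,0,0,0,0,0,0,0,0,0,0,0]'
python3 - <<'E'
from h import *
plan(.5985,.107,.0568,-20,20)
p=snapshot('side');crop(p,'s24',240,220,120,100,6)
E
```

```text
clock: 23.35
tool_pos: [0.5992, 0.1077, 0.0586]
eef_rot: [0.819, 0.574, 0.001, -0.002]
contact_force: [-0.2, -0.4, -0.4]
opening: 0.633
clock: 23.52
tool_pos: [0.5992, 0.1077, 0.0587]
eef_rot: [0.819, 0.574, 0.001, -0.002]
contact_force: [0.5, 0.4, -0.7]
opening: 0.636
t 23.52 pos [0.5992 0.1077 0.0587] jaw -19.9 F [ 0.5  0.4 -0.7] M [-0.03  0.    0.02] open 56.1 q7 -0.99
d mm [-0.7 -0.7 -1.9] rv [-0.1 -0.3  0.1] rows 1
[-0.9, -0.4, 1.9, -0.1, -0.3, 0.1]
```

View pics/s24.png

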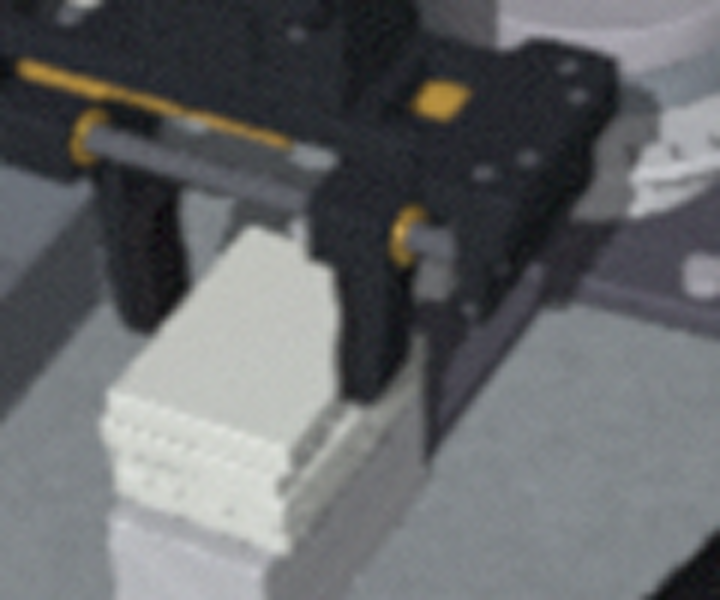

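Opening 56.1 mm, so the top plate is pinched (right fingertip at (365,400) beside the top plate only). Sliding it along −tool x and checking z on the way.

```bash
python3 -m creep '[-5,0,0,0,0,0,-6,0,0,0,0,0,0,0,0,0,0,0]' - 15
python3 - <<'E'
from h import *
plan(.5236+.125*.3404,-.0985+.125*.9403,.0587,-19.9,20)
p=snapshot('side');crop(p,'s25',240,220,120,100,6)
E
```

```text
clock: 23.82
tool_pos: [0.5949, 0.0965, 0.0585]
eef_rot: [0.819, 0.574, 0.001, -0.002]
contact_force: [0.5, -0.5, 0.1]
opening: 0.63
t 23.82 pos [0.5949 0.0965 0.0585] jaw -19.9 F [ 0.5 -0.5  0.1] M [-0.09 -0.03 -0.02] open 55.5 q7 -0.98
d mm [-28.7 -77.5   0.2] rv [-0.1 -0.2  0. ] rows 5
[-16.5, -0.1, -0.1, -0.0, -0.0, 0.0]
[-16.5, -0.1, -0.1, -0.0, -0.0, 0.0]
[-16.5, -0.1, -0.1, -0.0, -0.0, 0.0]
[-16.5, -0.1, -0.1, -0.0, -0.0, 0.0]
[-16.5, -0.1, -0.1, -0.0, -0.0, 0.0]
```

View pics/s25.png

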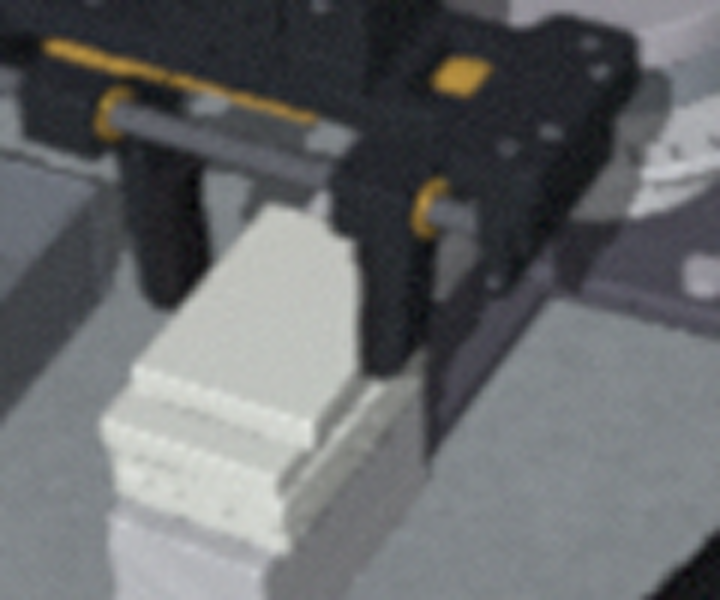

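Only the top plate moved, about 12 mm, and the third stayed at (105,425). Carrying on.

```bash
python3 -m creep '[-9,0,0,0,0,0,-9,0,0,0,0,0,-9,0,0,0,0,0,-9,0,0,0,0,0,0,0,0,0,0,0]'
python3 - <<'E'
from h import *
plan(.5236+.125*.3404,-.0985+.125*.9403,.0587,-19.9,20)
E
```

```text
clock: 24.28
tool_pos: [0.5815, 0.0593, 0.0584]
eef_rot: [0.819, 0.574, 0.001, -0.002]
contact_force: [-0.2, -0.6, 1.4]
opening: 0.631
t 24.28 pos [0.5815 0.0593 0.0584] jaw -19.9 F [-0.2 -0.6  1.4] M [-0.16  0.06  0.04] open 55.6 q7 -0.95
d mm [-15.3 -40.2   0.3] rv [-0.1 -0.3  0. ] rows 3
[-14.3, -0.2, -0.2, -0.0, -0.1, 0.0]
[-14.3, -0.2, -0.2, -0.0, -0.1, 0.0]
[-14.3, -0.2, -0.1, -0.0, -0.1, 0.0]
```

```bash
python3 -m creep '[-9,0,0,0,0,0,-9,0,0,0,0,0,-9,0,0,0,0,0,-9,0,0,0,0,0,0,0,0,0,0,0]'
python3 - <<'E'
from h import *
plan(.5236+.125*.3404,-.0985+.125*.9403,.0587,-19.9,20)
p=snapshot('side');crop(p,'s26',240,180,140,110,5)
E
```

```text
clock: 24.7
tool_pos: [0.5674, 0.0203, 0.058]
eef_rot: [0.819, 0.574, 0.001, -0.002]
contact_force: [-0.1, 0.1, -0.5]
opening: 0.629
t 24.7 pos [0.5674 0.0203 0.058 ] jaw -20.0 F [-0.1  0.1 -0.5] M [-0.14 -0.05 -0.01] open 55.4 q7 -0.92
d mm [-1.2 -1.2  0.7] rv [-0.1 -0.2 -0.1] rows 1
[-1.6, -0.7, -0.7, -0.1, -0.2, -0.1]
```

View pics/s26.png

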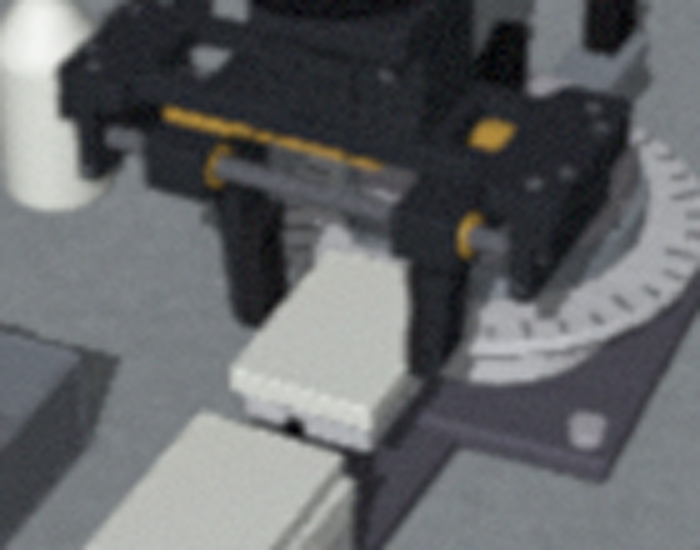

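The plate lies on the stage, with its outer end flush with the stage end at (300,410) and its inner end near the stop. Creeping the last millimetres.

```bash
python3 -m creep '[-2,0,0,0,0,0,0,0,0,0,0,0]';  python3 -m creep '[-1.5,0,0,0,0,0,0,0,0,0,0,0]'; python3 -m creep '[-1.5,0,0,0,0,0,0,0,0,0,0,0]'
```

```text
clock: 24.92
tool_pos: [0.5674, 0.02, 0.0582]
eef_rot: [0.819, 0.574, 0.002, -0.002]
contact_force: [-0.3, 0.4, -1.1]
opening: 0.631
clock: 25.08
tool_pos: [0.5672, 0.0196, 0.0582]
eef_rot: [0.818, 0.575, 0.002, -0.003]
contact_force: [-0.2, 0.1, -1.6]
opening: 0.631
clock: 25.25
tool_pos: [0.567, 0.019, 0.0583]
eef_rot: [0.818, 0.575, 0.003, -0.003]
contact_force: [0.1, -0.0, -0.5]
opening: 0.63
```

It advances only about 0.5 mm per 1.5 mm commanded, so the plate is against the end stop. Releasing and backing off upward.

```bash
python3 -m creep '[0,0,0,0,0,0,0,0,0,0,0,0,0,0,0,0,0,0,0,0,0,0,0,0,0,0,0,0,0,0]' 80; python3 -m creep '[0,0,-15,0,0,0,0,0,-30,0,0,0,0,0,-35,0,0,0,0,0,-35,0,0,0,0,0,-20,0,0,0]' ; python3 -m creep '[-20,-35,-10,0,0,0,-20,-35,-10,0,0,0,-20,-35,0,0,0,0,-20,-35,0,0,0,0,0,-35,0,0,0,0]'
python3 - <<'E'
from h import *
p=snapshot('side');crop(p,'s27',240,180,140,110,5)
p=snapshot('top');crop(p,'t27',240,190,200,150,4)
E
```

```text
clock: 25.67
tool_pos: [0.5675, 0.0199, 0.0586]
eef_rot: [0.818, 0.575, 0.003, -0.003]
contact_force: [-0.1, -0.2, 0.4]
opening: 0.91
clock: 26.08
tool_pos: [0.563, 0.0187, 0.1932]
eef_rot: [0.817, 0.576, -0.003, -0.006]
contact_force: [-1.1, 0.5, 0.4]
opening: 0.908
clock: 26.5
tool_pos: [0.3775, 0.0023, 0.2194]
eef_rot: [0.819, 0.574, 0.009, -0.001]
contact_force: [-0.3, 0.8, -0.1]
opening: 0.906
```

View pics/s27.png

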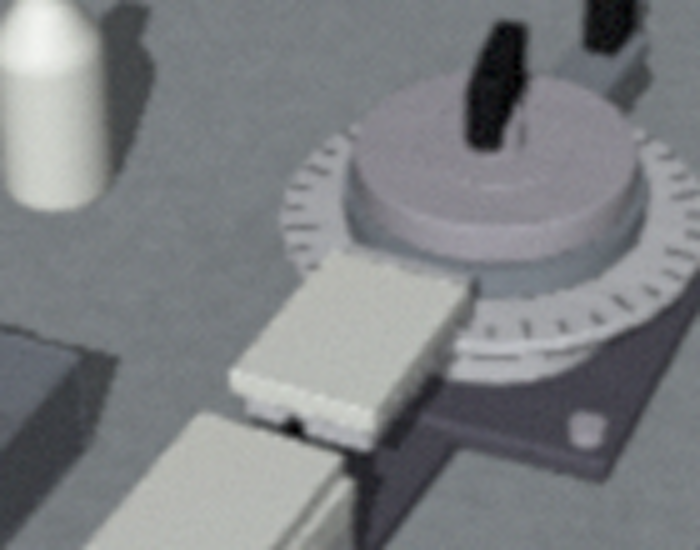

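View pics/t27.png

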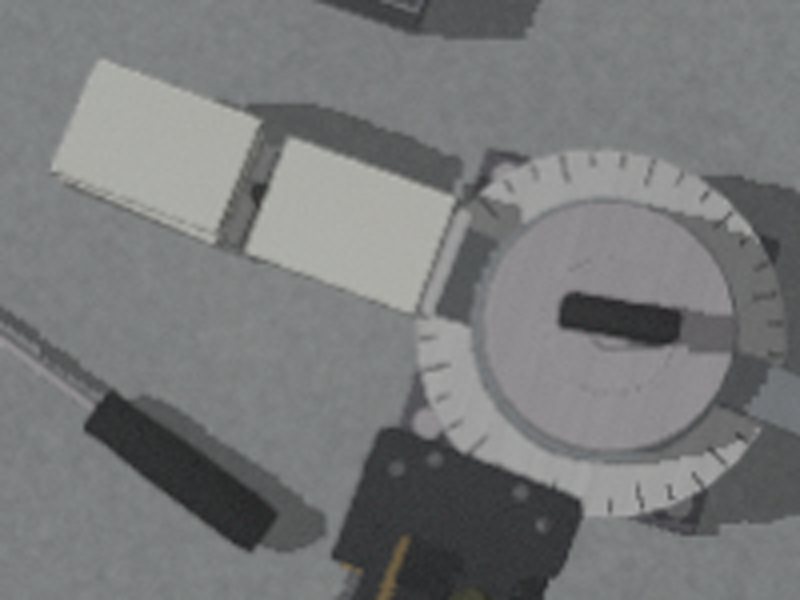

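Run:
```python
from h import *
p=snapshot('top')
f=lambda a:(np.array(a,float)+.5)/4-.5+np.array((240,190))
X=ray(p,f([(288,137),(458,198),(417,312),(246,254)]),.088);c=X.mean(0)
O=np.array([.5236,-.0988,0]);a=np.radians(70.2)
for a in np.radians([70,70.5,71]):
    R2=np.array([[np.cos(a),np.sin(a)],[-np.sin(a),np.cos(a)]]);l=R2@(c-O)[:2]
    print('x',round(l[0]*1e3-160,1),'y',round(l[1]*1e3,1))
g=lambda v:np.degrees(np.arctan2(v[1],v[0])).round(2)
print('angles',g(X[0]-X[1]),g(X[3]-X[2]),np.linalg.norm(X[0]-X[1]),np.linalg.norm(X[3]-X[2]))
k=ray(p,f([(563,308),(680,328)]),.133);print(g(k[0]-k[1]))
s=get_state();print(s['clock'],s['tool_pos'],s['contact_force'])
for n in('bottle','jar','bin','screwdriver'):print(n,[(np.round(d['xy']),round(d['score'],2)) for d in find_in(n,'top')])
```

```text
x -37.4 y -0.3
x -37.4 y -1.4
x -37.4 y -2.5
angles 71.63 72.83 0.08084273771906858 0.08015496136533182
81.81
26.65 [0.37791158 0.00528725 0.2196803 ] [0.37060925 0.71527986 0.33842936]
bottle [(array([435., 172.]), 0.94), (array([304., 241.]), 0.64)]
jar [(array([438., 374.]), 0.57)]
bin [(array([321., 173.]), 0.81)]
screwdriver [(array([281., 306.]), 0.83)]
```

The plate reads x ≈ −37 mm and y ≈ −1 mm, which is good. I'll check the head angle with a model overlay, since the corner readings scatter by a degree or two.

Run:
```python
from h import *
O=np.array([.5236,-.0986,0])
def w(a,pts):
    c,s=np.cos(np.radians(a)),np.sin(np.radians(a))
    return [[O[0]+c*x-s*y,O[1]+s*x+c*y,z] for x,y,z in pts]
for cam,(x0,y0,W,H,f) in(('top',(290,205,80,60,10)),('side',(255,205,100,75,8))):
    p=snapshot(cam);im=cv2.resize(p['color'][y0:y0+H,x0:x0+W,::-1],None,fx=f,fy=f,interpolation=cv2.INTER_CUBIC)
    T=lambda P:((proj(p,P)-(x0,y0)+.5)*f-.5).round().astype(int)
    for a,col in((69.5,(255,0,0)),(71.5,(0,0,255))):
        cv2.polylines(im,[T(w(a,[(.160,-.025,.078),(.160,.025,.078),(.160,.025,.07),(.160,-.025,.07)]))],True,col,1)
        cv2.polylines(im,[T(w(a,[(.075,-.025,.086),(.081,-.025,.086),(.081,.025,.086),(.075,.025,.086)]))],True,col,1)
        cv2.polylines(im,[T(w(a,[(.170,-.025,.05),(.170,.025,.05)]))],False,col,1)
        cv2.polylines(im,[T(w(a,[(.164,0,.076),(.170,0,.076)]))],False,col,1)
    cv2.imwrite(f'pics/ov_{cam}.png',im)
```

```text
(no output)
```

View pics/ov_top.png

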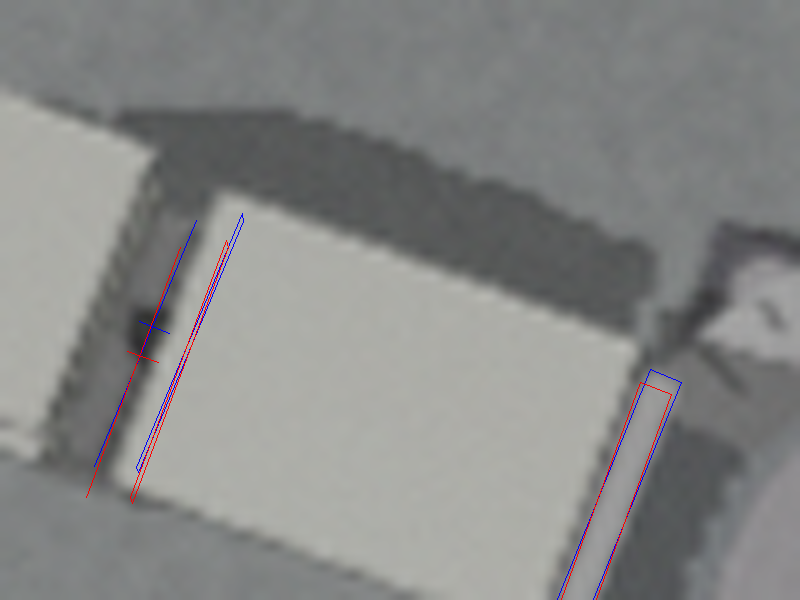

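View pics/ov_side.png

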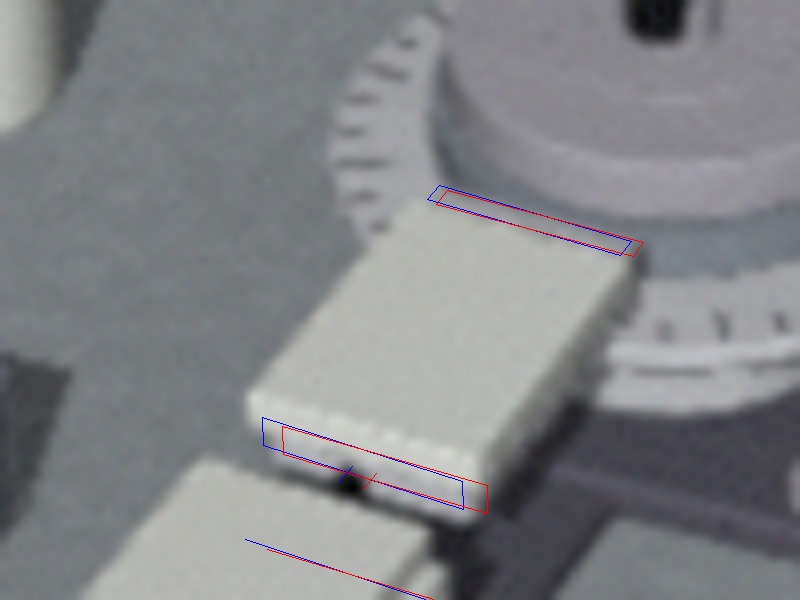

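Compared against the same overlay lines, the stage and the tab agree to within about 1° in both views (2.9° allowed). The plate is flat and against the stop, and the gripper is clear. Handing in.

```bash
python3 -c "
from plant import *
print(finish_job())"
```

```text
the job is handed in; nothing more can be done
None
```

The job is handed in, after about 27 s of the 70 s allowed; the hand-in gives no verdict. I loosened the knob about 73° and swung the stage about 90° clockwise by its tail grip onto the index tab. Then I tightened the knob back to its starting direction. I slid only the top plate across onto the stage against the end stop, released it and moved the arm clear.

**Last checks, from the pictures:**
- **Stage:** its centre line is within about 1° of the tab (2.9° allowed).
- **Knob:** it reads 81.8°, against 81.9° at the start, so it is tight.
- **Plate:** its centre is at x ≈ −37 mm (home is −39) and y ≈ −1 mm. It lies flat and touches the end stop.
- **Bystanders:** the bottle, jar, bin and lower plates look unmoved in the last pictures. The screwdriver does too, though the detector had missed it in the first top view, so there was only the picture to compare it with.

**What disagreed or went wrong:**
- **Fingertip height:** the real fingertips were about 25 mm higher than the reported tool position. My first knob grasp closed on air because of this. I then measured the offset as 26.8 mm by touching the top plate with closed fingers. One press in that check read about 40 N on the wrist, and the plate did not visibly move.
- **Plate angle:** I read the plate's corners as about 72°, while the stage sits at about 70–71°. Readings from those corners scatter by 1–2°, and the limit is 6.9°.

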